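# Load the rear tape roll into the bench dispenser

### The arm

A 6-joint arm with a two-finger parallel gripper is mounted at the origin on a cart in front of the work surface, level with it; the furniture and walls round the work are solid. World frame = base frame: x ahead of the robot, y to its left, z up, the work surface at z = 0. Lengths are in mm, angles in rad, forces in N, time in s.
With the tool pointing down it reaches from about 275 to 1000 mm from the base axis. Payload 8.4 kg.
Tool frame: the origin (TCP) lies at the very end of the fingers, on their centre line; the grasp point (between the pads) lies 19 mm behind it; z points along the fingers, y is the direction in which the jaws open and shut (so a half turn about z gives the same grasp; the last joint's range is limited). The gripper opens to 85 mm and grips with 20 to 120 N. Pads are 22 mm wide; open, the fingers measure 114 mm over their backs; the gripper's body (76 mm by 85 mm) begins 54 mm behind the grasp point. The pads swing forward as they close: fully open they stand 13 mm farther back than shut.
Start: joints at [-1.178, 0.353, 1.633, -0, 1.155, -0.002], TCP at [240.389, -576.924, 231.281] pointing down, gripper open.
Joint ranges: [-2.63, 2.63], [-0.92, 2.1], [0.06, 2.66], [-1.3, 4.44], [0, 2.69], [-3.02, 3.02]. Speed limits (rad/s): [2.22, 2.22, 2.79, 3.14, 3.14, 3.14].

### API

Orientations are given as [roll, pitch, yaw] about the fixed x, y, z axes, in that order (R = Rz(yaw) Ry(pitch) Rx(roll)).
In Python, from rig import r gives the robot as it stands.
- The arm moves only by the tool move_arm, never from a script. Its argument "increments" is a list of rows, each an object of numbers: "tx", "ty", "tz": the shift along the tool's x, y, z in cm; "rx", "ry", "rz": the turn, a rotation vector about the tool's x, y, z in degrees; "gripper": the gripper's target within -1 to 1 (fully open at 1, half-way at 0, shut at -1). A call has 1 to 12 rows; each row shifts and turns the commanded pose from where the row before left it, along the tool's axes as they then stand; what a row does not reach is not made up. A row lasts 1/10 s, in which the tool goes at most 50 mm and 8.59 degrees, less where a joint would pass 70% of its speed; a pose out of reach is approached as far as the arm can. A call is refused whole if a number of a shift passes 5 or a number of a turn 8.59, either way. A call with a gripper value outside its range is refused whole. The fingers move at their own pace and stop on an object; "squeeze" is the grip in N (left out, the last holds). Time passes only in rows, so rows that do not move let the fingers close. It gives the time, the measured TCP pose, the force and the opening at its end, in the units of the state.
- r.sense(): the state, without advancing time (a new reading comes with each control period).
- r.grab_frame(name): name is "scene" or "side" or "wrist"; returns (picture, depth): 384x512x3 uint8, red, green, blue; 384x512 float32, mm along the optical axis (not along the pixel's ray), 0 where there is no reading.
- r.camera_model(name): a dict with "fx", "fy", "cx", "cy" (pixels), "k1" (the pictures are not rectified: a ray, as slopes to the right and down, at radius r is drawn at 1 + k1 r^2 times it, then the intrinsics apply), "R" (3x3) and "t" (3): a world point X has camera coordinates R X + t; the wrist camera has in their place "hand_eye" (4x4, takes a point from camera to tool coordinates, whose origin is the TCP and whose axes are the flange's). Camera axes: x right, y down, z forward; pixel columns grow to the right and rows downward; lengths in mm; the calibration is good to about 2 mm. A picture is of the moment at which its call begins: read the wrist's pose just before it. camera_model takes no time and is no camera call.
- r.sign_off(): hands the job in, once; it reports no verdict.
Trained networks look in the newest picture that a camera, given by its name, has taken for a name from the list of things; names that differ only in an ending like _2 or _b are one class to them, and where a whole thing is asked for, a point or a joint stands for the part that bears it (a point fixed in the world has none). Each returns a list of dicts, best first, with "confidence" (0 to 1); they miss things now and then, are a little off and sometimes report something else, mostly with a low value. They report only what shows in the picture. A call takes as long as a camera call. They do not tell look-alikes from the thing itself.
- r.cut_out(query, camera): "mask" (384x512 bool, what is visible of it) and "bbox" ([left, top, right, bottom] in pixels, round what is visible of it).
- r.place_of(query, camera): "location" ([row, column] in pixels: a listed point, or the origin of a listed thing).
The state is a dict: "clock": time; "qpos": joint angles; "qvel": joint speeds; "joint_efforts": joint torques, N m; "eef_pos": TCP position; "tcp_rot": TCP orientation; "contact_force": force on the tool from outside, world axes, zero at the start; "wrist_torque": the same for the moment, N m; "opening": opening from 0.0 (shut) to 1.0 (fully open).
Only numpy, scipy, OpenCV 4.12 (cv2) and the standard library are available. Lean on these libraries where they do the work, as an engineer would, in place of code of your own. Each camera call takes 0.05 s, during which the arm holds its last target. There are 200 camera calls.

### The job

The dispenser needs the yellow labelling tape, which hangs at the back of the long hook. Hang the green and blue rolls on the empty short hook, behind its upturned tip, then push the yellow roll fully home on the dispenser's hub until both retaining springs have snapped out in front of it. How far out the hub is set differs, so go by feel and gently, never loading the dispenser with more than about 30 N or a hook with more than 40 N; drop no roll and leave the other things on the bench alone.

Things in the scene. Friction and masses are not known exactly. Their poses are not given: they have to be found in the camera images.
- yellow_roll_centre (a point): Yellow labelling-tape roll, a rigid ring 52 mm in outer diameter and 25 mm wide with a 26 mm bore, about 60 g; always the rearmost roll on the long hook. The point is its centre; its x axis is the roll's axis. At the start it hangs by the top of its bore on the long hook's rod, its centre 10 mm below the rod's axis
- green_roll_centre (a point): Green labelling-tape roll, a rigid ring 52 mm in outer diameter and 25 mm wide with a 26 mm bore, about 60 g; in front of the yellow roll (green and blue stand in either order). The point is its centre; its x axis is the roll's axis. At the start it hangs by the top of its bore on the long hook's rod, its centre 10 mm below the rod's axis
- blue_roll_centre (a point): Blue labelling-tape roll, a rigid ring 52 mm in outer diameter and 25 mm wide with a 26 mm bore, about 60 g; in front of the yellow roll (green and blue stand in either order). The point is its centre; its x axis is the roll's axis. At the start it hangs by the top of its bore on the long hook's rod, its centre 10 mm below the rod's axis
- long_hook_root (a point): Fixed steel hook with the three rolls: level springy steel rod 6 mm thick, 145 mm above the bench. The point is on the rod's axis at the front face of the rubber collar (26 mm across) that stops the rolls. The rod runs 84 mm from it along -x (towards the robot) to the upturned end, 6 mm thick, its tip 10 mm above the rod's top: a roll lifted 15 mm (10 to 20) passes over. x along the rod away from the robot, z up
- short_hook_root (a point): Fixed empty spare hook of the same kind (rod, height, collar, tip), but only 58 mm from the collar to the upturned end: just room for two 25 mm rolls, so the first must be slid back to the collar, give or take 5 mm. The point is on the rod's axis at the collar's front face; x along the rod away from the robot, z up
- hub_axis (a point): Point on the axis of the dispenser's black hub, 75 mm above the bench, at the front face of the upright side plate; x along the axis into the plate (away from the robot), z up. The hub stands out along -x. A roll is home with its rear face on the hub's sprung brake washer, set 9 to 33 mm in front of the plate to suit the tape (not measured, different each time: feel for it)
- spring_left (a joint): Steel retaining spring on the hub's left (+y) side (m): 0 standing out, up to 0.0045 pressed in. Its ridge stands out to a radius of 15 mm, 28 mm in front of the washer. A roll being pushed on presses both springs in (about 8 N along the axis, then a little drag); they snap back out in front of it about 1 mm before it meets the washer
- spring_right (a joint): The same spring on the right (-y) side (m)
- gel_comb_centre (a point): Red gel comb, 40 x 100 x 12 mm, lying flat in front, a bystander; the point is its centre
- timer_centre (a point): White bench timer, 67 x 63 x 19 mm, lying in front at the right, a bystander; the point is its centre
- petri_dish_centre (a point): Petri dish, 92 mm across, 16 mm high, at the left, a bystander; the point is its centre
- long_hook: The long hook stand: the origin is on the bench under its upright, which stands 26 mm behind the collar's front face and rises no higher than the rod
- short_hook: The short hook stand: the origin is on the bench under its upright, which stands 26 mm behind the collar's front face and rises no higher than the rod
- dispenser: Fixed white open-sided tape dispenser, 100 x 150 x 105 mm, origin on the bench under point hub_axis; base top 22 mm above the bench, cutter low at its right end, 60 mm from the hub axis. Hub from the washer (37 mm across, gives 2 mm at 5 N/mm, then hard) on: drum 22 mm in diameter, 31 mm long, then a nose tapering to 12 mm over 13 mm; it keeps its setting under 60 N
- yellow_roll: The yellow roll, origin at its centre
- green_roll: The green roll, origin at its centre
- blue_roll: The blue roll, origin at its centre
Mind the look-alikes: they are no part of the job. Several things have the shape of the blue_roll; the one meant has the colours described above.

How it is judged:
By the outcome, as a careful person would: the job done as asked, in the order asked, and still so for the second after the job is handed in, with the robot touching nothing.
It also fails if it takes over 72 s, if anything falls off the work surface, if the arm or the gripper's body presses on something with over 40 N, if the wrist force passes 120 N, or if a joint passes its speed limit or range.

## Working session

There is one attempt and no reset: what is moved stays moved. The work goes in short steps, Python scripts to look and compute and a tool call to move; the robot and the scene stay as the last step left them, time stands still between calls to the robot, and variables do not carry over. Pictures are saved under pics/ and viewed, about 8 in all and at most 12, crops included, and the job is handed in when it is done.

Besides the shell and the picture viewer there is one more tool, called as name(argument=value, ...), one argument or row to a line, values as JSON. move_arm: Moves the arm, as the interface text tells. Its arguments: {"type":"object","properties":{"increments":{"type":"array","items":{"type":"object","properties":{"tx":{"type":"number"},"ty":{"type":"number"},"tz":{"type":"number"},"rx":{"type":"number"},"ry":{"type":"number"},"rz":{"type":"number"},"gripper":{"type":"number"}}}},"squeeze":{"type":"number"}},"required":["increments"]}

```bash
mkdir -p pics; cat > h.py <<'E'
from rig import r
import numpy as np, cv2
from scipy.spatial.transform import Rotation as Ro
def cam(n):
    m=r.camera_model(n); K=np.array([[m['fx'],0,m['cx']],[0,m['fy'],m['cy']],[0,0,1.]])
    if 'R' in m: R=np.array(m['R']);t=np.array(m['t'])
    else:
        s=r.sense(); T=np.eye(4); T[:3,:3]=Ro.from_euler('xyz',s['tcp_rot']).as_matrix(); T[:3,3]=s['eef_pos']
        T=np.linalg.inv(T@np.array(m['hand_eye'])); R=T[:3,:3];t=T[:3,3]
    return K,np.array([m['k1'],0,0,0,0.]),R,t
def ray(c,u,v):
    K,d,R,t=c; # drawn = 1+k1 r^2 of ideal r
    p=cv2.undistortPoints(np.array([[[u,v]]],float),K,d)[0,0]
    return np.array([p[0],p[1],1.])
def world(c,u,v,z): # depth
    K,d,R,t=c; return R.T@(ray(c,u,v)*z-t)
def onplane(c,u,v,ax,val):
    K,d,R,t=c; o=-R.T@t; g=R.T@ray(c,u,v); return o+g*(val-o[ax])/g[ax]
def proj(c,X):
    K,d,R,t=c; return cv2.projectPoints(np.array(X,float).reshape(-1,1,3),cv2.Rodrigues(R)[0],t,K,d)[0].reshape(-1,2)
def tri(c1,p1,c2,p2):
    A=[];b=[]
    for c,p in((c1,p1),(c2,p2)):
        K,d,R,t=c;g=R.T@ray(c,*p);g/=np.linalg.norm(g);P=np.eye(3)-np.outer(g,g);A.append(P);b.append(P@(-R.T@t))
    return np.linalg.lstsq(np.vstack(A),np.hstack(b),rcond=None)[0]
E
python3 - <<'E'
from h import *
print(r.sense())
fr={}
for n in('scene','side'):
    im,d=r.grab_frame(n); c=cam(n); fr[n]=(im,d,c); np.save(f'{n}_d.npy',d)
    cv2.imwrite(f'pics/{n}0.png',im[:,:,::-1]); print(n,'cam at',(-c[2].T@c[3]).round(), 'axis',c[2][2].round(2))
P={}
for q in ['yellow_roll_centre','green_roll_centre','blue_roll_centre','long_hook_root','short_hook_root','hub_axis','gel_comb_centre','timer_centre','petri_dish_centre','dispenser']:
    for n in fr:
        im,d,c=fr[n]
        for k in r.place_of(q,n)[:3]:
            v,u=k['location']; z=d[int(round(min(v,383))),int(round(min(u,511)))]
            print(q,n,round(k['confidence'],2),(round(u),round(v)),world(c,u,v,z).round() if z else None, 'plane', onplane(c,u,v,2,{'long_hook_root':145,'short_hook_root':145,'hub_axis':75,'dispenser':0}.get(q,135 if 'roll' in q else 8)).round())
E
```

```text
{'clock': 0.0, 'qpos': array([-1.17838916e+00,  3.53620088e-01,  1.63410361e+00, -4.27708484e-05,
        1.15518825e+00, -2.43772604e-03]), 'qvel': array([-0.00073493,  0.00010215, -0.00101671, -0.00070759,  0.00049843,
        0.00053145]), 'joint_efforts': array([-1.34168655e-03, -6.05258918e+01, -3.42073846e+01, -2.64809314e-04,
        9.25882050e-03, -1.10308839e-06]), 'eef_pos': array([ 240.2085642 , -576.50653536,  230.59225788]), 'tcp_rot': array([-3.14027327e+00,  3.58907950e-05,  3.94862212e-01]), 'contact_force': array([ 0.83883716, -0.25262598, -0.09438646]), 'wrist_torque': array([-0.00393047,  0.00480286, -0.010246  ]), 'opening': 0.9969328294028537}
scene cam at [-262.  742. 1060.] axis [ 0.59 -0.48 -0.65]
side cam at [ 934. -651. 1161.] axis [-0.29  0.54 -0.79]
yellow_roll_centre scene 0.75 (344, 194) [ 447. -284.   19.] plane [ 368. -169.  135.]
yellow_roll_centre scene 0.61 (294, 148) [ 647. -201.  154.] plane [ 666. -220.  135.]
yellow_roll_centre scene 0.44 (285, 173) [ 688. -205.   10.] plane [575. -92. 135.]
yellow_roll_centre side 0.53 (243, 277) [ 663. -231. 
[... 1242 characters left out ...]
689. 184.  75.]
hub_axis side 0.55 (310, 184) [684. 170. 102.] plane [678. 190.  75.]
gel_comb_centre scene 0.67 (263, 240) [467.  98.   7.] plane [466.  99.   8.]
gel_comb_centre scene 0.22 (206, 219) [656. 199.  23.] plane [669. 191.   8.]
gel_comb_centre side 0.49 (239, 188) [451. 122.  -0.] plane [454. 117.   8.]
timer_centre scene 0.49 (345, 194) [ 446. -289.   19.] plane [ 453. -300.    8.]
timer_centre side 0.61 (169, 288) [ 452. -299.   19.] plane [ 447. -295.    8.]
petri_dish_centre side 0.83 (336, 154) [694. 409.  12.] plane [694. 413.   8.]
dispenser scene 0.63 (208, 218) [658. 190.  22.] plane [677. 179.   0.]
dispenser side 0.8 (307, 199) [686. 151.  43.] plane [677. 182.   0.]
```

View pics/scene0.png

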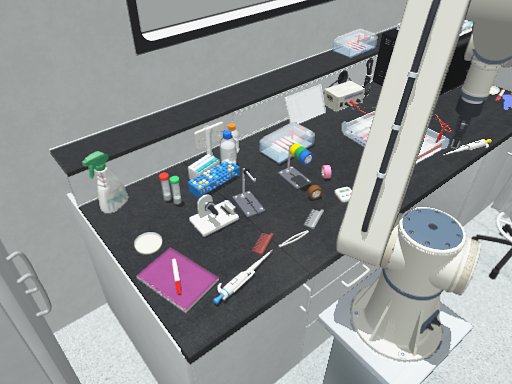

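View pics/side0.png

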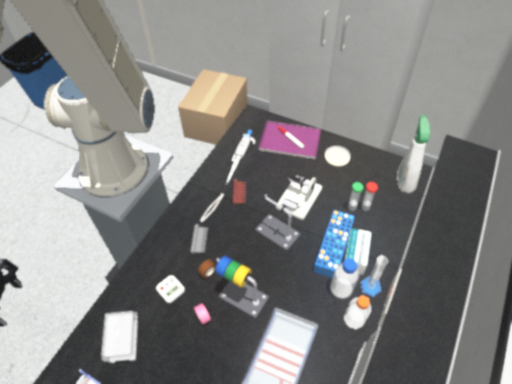

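The long hook's rolls run yellow, green, blue towards the robot (scene (294,148), (300,153), (306,157)). The short hook is at (247,172) and the dispenser at (208,210). Brown and pink look-alikes lie on the bench.

move_arm(
  increments=[
    {"rz": 7.54},
    {"rz": 7.54},
    {"rz": 7.54},
    {"tx": 3.5, "ty": -4.5},
    {"tx": 3.5, "ty": -4.5},
    {"tx": 3.5, "ty": -4.5},
    {"tx": 3.5, "ty": -4.5},
    {"tx": 3.5, "ty": -4.5},
    {"tx": 3.5, "ty": -4.5},
    {"tx": 3.5, "ty": -4.5},
    {"tx": 3.5, "ty": -4.5},
  ],
  squeeze=40,
)

```text
invalid input
```

```bash
python3 - <<'E'
from h import *
print(r.camera_model('wrist')['hand_eye'], r.camera_model('wrist')['fx'])
s=r.sense();print(s['clock'],s['eef_pos'],s['tcp_rot'],s['qpos'])
c=cam('wrist'); im,d=r.grab_frame('wrist'); cv2.imwrite('pics/w1.png',im[:,:,::-1])
for q in ['yellow_roll_centre','green_roll_centre','blue_roll_centre','long_hook_root','short_hook_root','hub_axis']:
    for k in r.place_of(q,'wrist')[:2]:
        v,u=k['location']; z=d[int(min(v,383)),int(min(u,511))]
        print(q,round(k['confidence'],2),(round(u),round(v)),world(c,u,v,z).round() if z else None,onplane(c,u,v,2,145).round())
E
```

```text
[[ 5.86448134e-04 -9.54302425e-01 -2.98841995e-01  7.66513131e+01]
 [ 9.99999804e-01  4.93574206e-04  3.86254138e-04  2.12008613e-01]
 [-2.21102561e-04 -2.98842163e-01  9.54302527e-01 -1.43196476e+02]
 [ 0.00000000e+00  0.00000000e+00  0.00000000e+00  1.00000000e+00]] 335.76081383411963
1.1 [ 240.36683818 -576.94873898  231.28111187] [3.14158608e+00 1.10474786e-05 3.94806727e-01] [-1.17844114e+00  3.53014936e-01  1.63337788e+00 -1.20577737e-05
  1.15519323e+00 -2.44667449e-03]
```

View pics/w1.png

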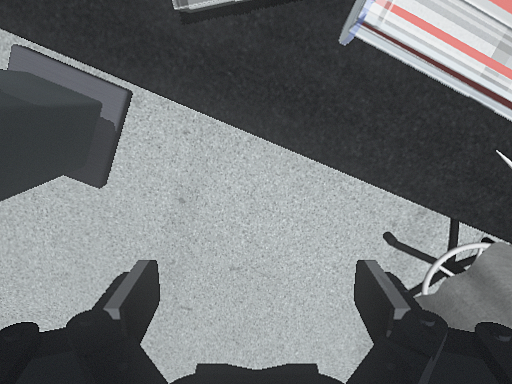

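move_arm(
  increments=[
    {"tx": 0, "ty": 0, "tz": 0, "rx": 0, "ry": 0, "rz": 7.54, "gripper": 1},
    {"tx": 0, "ty": 0, "tz": 0, "rx": 0, "ry": 0, "rz": 7.54, "gripper": 1},
    {"tx": 0, "ty": 0, "tz": 0, "rx": 0, "ry": 0, "rz": 7.54, "gripper": 1},
    {"tx": 3.5, "ty": -4.5, "tz": 0, "rx": 0, "ry": 0, "rz": 0, "gripper": 1},
    {"tx": 3.5, "ty": -4.5, "tz": 0, "rx": 0, "ry": 0, "rz": 0, "gripper": 1},
    {"tx": 3.5, "ty": -4.5, "tz": 0, "rx": 0, "ry": 0, "rz": 0, "gripper": 1},
    {"tx": 3.5, "ty": -4.5, "tz": 0, "rx": 0, "ry": 0, "rz": 0, "gripper": 1},
    {"tx": 3.5, "ty": -4.5, "tz": 0, "rx": 0, "ry": 0, "rz": 0, "gripper": 1},
    {"tx": 3.5, "ty": -4.5, "tz": 0, "rx": 0, "ry": 0, "rz": 0, "gripper": 1},
    {"tx": 3.5, "ty": -4.5, "tz": 0, "rx": 0, "ry": 0, "rz": 0, "gripper": 1},
    {"tx": 3.5, "ty": -4.5, "tz": 0, "rx": 0, "ry": 0, "rz": 0, "gripper": 1},
  ],
  squeeze=40,
)

```text
clock: 2.55
eef_pos: [487.0, -259.4, 231.6]
tcp_rot: [3.141, -0.001, -0.0]
contact_force: [0.5, -0.4, 0.5]
opening: 1.0
```

move_arm(
  increments=[
    {"tx": 4.0, "ty": -2.3, "tz": 0, "rx": 0, "ry": 0, "rz": 0, "gripper": 1},
    {"tx": 4.0, "ty": -2.3, "tz": 0, "rx": 0, "ry": 0, "rz": 0, "gripper": 1},
    {"tx": 0, "ty": 0, "tz": 0, "rx": 0, "ry": 0, "rz": 0, "gripper": 1},
  ],
  squeeze=40,
)

```text
clock: 2.85
eef_pos: [570.3, -212.3, 231.4]
tcp_rot: [-3.141, -0.003, 0.004]
contact_force: [-0.7, 0.2, 0.7]
opening: 1.001
```

```bash
cat > look.py <<'E'
from h import *
import sys
def look(name,qs):
    s=r.sense();print(s['clock'],s['eef_pos'].round(1),s['tcp_rot'].round(3),s['qpos'].round(2))
    c=cam('wrist'); im,d=r.grab_frame('wrist'); cv2.imwrite(f'pics/{name}.png',im[:,:,::-1]); np.save(name+'_d.npy',d)
    for q in qs:
        for k in r.place_of(q,'wrist')[:2]:
            v,u=k['location']; z=d[int(min(v,383)),int(min(u,511))]
            print(q,round(k['confidence'],2),(round(u),round(v)),world(c,u,v,z).round(1) if z else None,onplane(c,u,v,2,75 if 'hub' in q else 135 if 'roll' in q else 145).round(1))
    return c,im,d
E
python3 - <<'E'
from look import *
look('w2',['yellow_roll_centre','green_roll_centre','blue_roll_centre','long_hook_root'])
E
```

```text
2.85 [ 570.3 -212.3  231.4] [-3.141e+00 -3.000e-03  4.000e-03] [-0.36  0.33  1.67  0.    1.14  1.21]
yellow_roll_centre 0.75 (268, 87) [ 651.4 -219.2  161.6] [ 652.  -220.1  135. ]
green_roll_centre 0.65 (268, 128) [ 626.9 -219.1  161.9] [ 624.4 -220.   135. ]
blue_roll_centre 0.96 (245, 218) [ 526.4 -200.8   50.7] [ 557.6 -203.8  135. ]
blue_roll_centre 0.71 (364, 165) [ 581.9 -317.7   52.5] [ 598.5 -290.7  135. ]
long_hook_root 0.87 (269, 68) [ 662.2 -219.6  161.6] [ 663.4 -220.2  145. ]
```

View pics/w2.png

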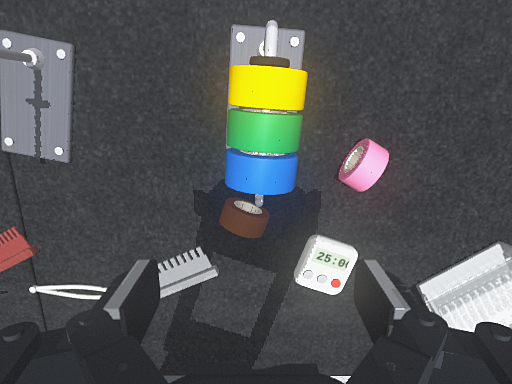

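Yellow (268,87), green (264,130), blue (262,170) on the long hook with small gaps; tip at (260,200); brown roll on the bench just ahead of it.

```bash
cat > rolls.py <<'E'
from h import *
def rolls(im,d,c,zmin=120,zmax=190):
    hsv=cv2.cvtColor(im,cv2.COLOR_RGB2HSV); out={}
    for n,(a,b) in dict(yellow=(22,33),green=(45,75),blue=(98,118)).items():
        m=(hsv[...,0]>=a)&(hsv[...,0]<=b)&(hsv[...,1]>130)&(hsv[...,2]>50)&(d>0)
        v,u=np.nonzero(m)
        if len(v)<30: continue
        K,dd,R,t=c; p=cv2.undistortPoints(np.stack([u,v],1).astype(float)[:,None],K,dd)[:,0]
        X=(np.c_[p,np.ones(len(p))]*d[v,u][:,None]-t)@R
        X=X[(X[:,2]>zmin)&(X[:,2]<zmax)]
        if len(X)<30: continue
        top=X[X[:,2]>np.percentile(X[:,2],97)-3]
        print(n,len(X),'x',np.percentile(X[:,0],[1,99]).round(1),'y',np.percentile(X[:,1],[1,99]).round(1),'z',np.percentile(X[:,2],[1,99]).round(1),'ridge y',top[:,1].mean().round(1))
        out[n]=X
    return out
E
python3 - <<'E'
from look import *
from rolls import rolls
im=cv2.imread('pics/w2.png')[:,:,::-1].copy(); d=np.load('w2_d.npy'); c=cam('wrist')
o=rolls(im,d,c)
for n,X in o.items():
    # circle fit in slices: axis direction from ridge
    xs=np.linspace(*np.percentile(X[:,0],[10,90]),4)
    for a,b in zip(xs[:-1],xs[1:]):
        S=X[(X[:,0]>=a)&(X[:,0]<b)&(X[:,2]>145)]
        A=np.c_[2*S[:,1:],np.ones(len(S))]; s=np.linalg.lstsq(A,(S[:,1:]**2).sum(1),rcond=None)[0]
        print(n,round((a+b)/2,1),s[:2].round(1),np.sqrt(s[2]+s[0]**2+s[1]**2).round(1))
E
```

```text
yellow 3214 x [632.8 658.4] y [-247.7 -198.6] z [140.6 161.7] ridge y -223.0
green 2571 x [606. 631.] y [-243.6 -196.6] z [141.2 161.7] ridge y -221.0
blue 2765 x [577.8 604. ] y [-243.5 -194.4] z [136.5 161.4] ridge y -218.9
yellow 639.1 [-222.6  135.4] 25.4
yellow 645.7 [-223.1  135.2] 25.5
yellow 652.2 [-223.6  135.5] 25.3
green 611.9 [-220.5  135.4] 25.3
green 618.2 [-221.   135.3] 25.3
green 624.5 [-221.4  135.9] 24.9
blue 584.5 [-218.6  135.1] 25.4
blue 591.4 [-219.   135.1] 25.5
blue 598.2 [-219.2  136.5] 24.2
```

move_arm(
  increments=[
    {"tx": 0, "ty": 0, "tz": 0, "rx": 0, "ry": 0, "rz": 4.5, "gripper": 1},
    {"tx": 1.9, "ty": 0.5, "tz": 0, "rx": 0, "ry": 0, "rz": 0, "gripper": 1},
    {"tx": 0, "ty": 0, "tz": 4, "rx": 0, "ry": 0, "rz": 0, "gripper": 1},
    {"tx": 0, "ty": 0, "tz": 4, "rx": 0, "ry": 0, "rz": 0, "gripper": 1},
    {"tx": 0, "ty": 0, "tz": 4, "rx": 0, "ry": 0, "rz": 0, "gripper": 1},
    {"tx": 0, "ty": 0, "tz": 0, "rx": 0, "ry": 0, "rz": 0, "gripper": 1},
  ],
  squeeze=40,
)

```text
clock: 3.7
eef_pos: [579.9, -221.3, 106.5]
tcp_rot: [-3.139, 0.009, -0.08]
contact_force: [-1.1, 0.7, -0.0]
opening: 0.997
```

move_arm(
  increments=[
    {"tx": 0, "ty": 0, "tz": 0, "rx": 0, "ry": 0, "rz": 0, "gripper": -1},
    {"tx": 0, "ty": 0, "tz": 0, "rx": 0, "ry": 0, "rz": 0, "gripper": -1},
    {"tx": 0, "ty": 0, "tz": 0, "rx": 0, "ry": 0, "rz": 0, "gripper": -1},
    {"tx": 0, "ty": 0, "tz": 0, "rx": 0, "ry": 0, "rz": 0, "gripper": -1},
    {"tx": 0, "ty": 0, "tz": 0, "rx": 0, "ry": 0, "rz": 0, "gripper": -1},
  ],
  squeeze=40,
)

```text
clock: 4.2
eef_pos: [585.4, -221.9, 112.6]
tcp_rot: [3.141, -0.002, -0.078]
contact_force: [0.5, 0.8, 2.9]
opening: 0.601
```

move_arm(
  increments=[
    {"tx": 0, "ty": 0, "tz": -0.5, "rx": 0, "ry": 0, "rz": 0, "gripper": -1},
    {"tx": 0, "ty": 0, "tz": -0.5, "rx": 0, "ry": 0, "rz": 0, "gripper": -1},
    {"tx": 0, "ty": 0, "tz": -0.5, "rx": 0, "ry": 0, "rz": 0, "gripper": -1},
    {"tx": 0, "ty": 0, "tz": 0, "rx": 0, "ry": 0, "rz": 0, "gripper": -1},
  ],
  squeeze=40,
)

```text
clock: 4.6
eef_pos: [584.9, -221.8, 127.2]
tcp_rot: [3.141, -0.001, -0.079]
contact_force: [0.2, 0.1, -0.5]
opening: 0.601
```

```bash
python3 - <<'E'
from look import *
from rolls import rolls
c,im,d=look('w3',['long_hook_root'])
rolls(im,d,c,100)
E
```

```text
4.6 [ 584.9 -221.8  127.2] [ 3.141e+00 -1.000e-03 -7.900e-02] [-0.36  0.46  1.72 -0.    0.96  1.28]
long_hook_root 0.7 (232, 88) [ 664.2 -219.6  148.2] [ 664.3 -219.3  145. ]
yellow 10070 x [638.9 664.1] y [-243.7 -195.6] z [141.6 162.2] ridge y -219.3
green 7708 x [611.9 636.6] y [-241.2 -194.1] z [142.2 162. ] ridge y -217.4
blue 10741 x [583.9 609.5] y [-246.8 -199. ] z [142.8 178.2] ridge y -223.0
```

View pics/w3.png

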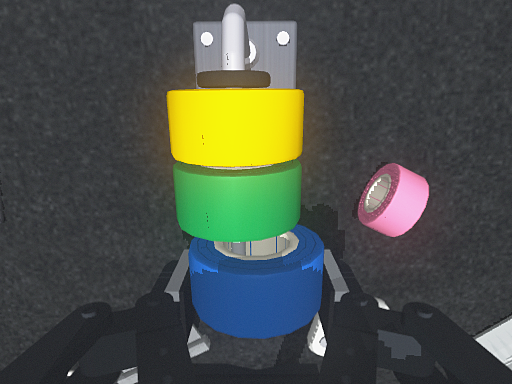

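The blue roll is held and lifted clear, though its bore sits about 7 mm to the right of the rod; I'll recentre it before passing the tip, and let the arm settle before measuring from now on.

move_arm(
  increments=[
    {"tx": 0, "ty": -0.7, "tz": 0, "rx": 0, "ry": 0, "rz": 0, "gripper": -1},
    {"tx": 0, "ty": 0, "tz": 0, "rx": 0, "ry": 0, "rz": 0, "gripper": -1},
    {"tx": -1.5, "ty": 0, "tz": 0, "rx": 0, "ry": 0, "rz": 0, "gripper": -1},
    {"tx": -1.5, "ty": 0, "tz": 0, "rx": 0, "ry": 0, "rz": 0, "gripper": -1},
    {"tx": -2, "ty": 0, "tz": 0, "rx": 0, "ry": 0, "rz": 0, "gripper": -1},
    {"tx": 0, "ty": 0, "tz": 0, "rx": 0, "ry": 0, "rz": 0, "gripper": -1},
    {"tx": 0, "ty": 0, "tz": 0, "rx": 0, "ry": 0, "rz": 0, "gripper": -1},
  ],
  squeeze=40,
)

```text
clock: 5.4
eef_pos: [535.6, -210.8, 126.5]
tcp_rot: [3.141, -0.001, -0.079]
contact_force: [-1.0, 0.5, -0.8]
opening: 0.595
```

move_arm(
  increments=[
    {"tx": 0, "ty": 0, "tz": -3.7, "rx": 0, "ry": 0, "rz": 0, "gripper": -1},
    {"tx": 0, "ty": 0, "tz": -3.7, "rx": 0, "ry": 0, "rz": 0, "gripper": -1},
    {"tx": 0.2, "ty": -3.8, "tz": 0, "rx": 0, "ry": 0, "rz": 0, "gripper": -1},
    {"tx": 0.2, "ty": -3.8, "tz": 0, "rx": 0, "ry": 0, "rz": 0, "gripper": -1},
    {"tx": 0.2, "ty": -3.8, "tz": 0, "rx": 0, "ry": 0, "rz": 0, "gripper": -1},
    {"tx": 0.2, "ty": -3.8, "tz": 0, "rx": 0, "ry": 0, "rz": 0, "gripper": -1},
    {"tx": 0.2, "ty": -3.8, "tz": 0, "rx": 0, "ry": 0, "rz": 0, "gripper": -1},
    {"tx": 0.2, "ty": -3.8, "tz": 0, "rx": 0, "ry": 0, "rz": 0, "gripper": -1},
    {"tx": 0, "ty": 0, "tz": 0, "rx": 0, "ry": 0, "rz": 0, "gripper": -1},
    {"tx": 0, "ty": 0, "tz": 0, "rx": 0, "ry": 0, "rz": 0, "gripper": -1},
    {"tx": 0, "ty": 0, "tz": 0, "rx": 0, "ry": 0, "rz": 0, "gripper": -1},
    {"tx": 0, "ty": 0, "tz": 0, "rx": 0, "ry": 0, "rz": 0, "gripper": -1},
  ],
  squeeze=40,
)

```text
clock: 6.6
eef_pos: [565.2, 14.5, 200.3]
tcp_rot: [3.141, -0.0, -0.08]
contact_force: [0.1, 0.2, -0.8]
opening: 0.598
```

```bash
python3 - <<'E'
from look import *
from rolls import rolls
c,im,d=look('w4',['short_hook_root'])
rolls(im,d,c,150,300)
E
```

```text
6.6 [565.2  14.5 200.3] [ 3.141 -0.    -0.08 ] [ 0.02  0.29  1.79 -0.    1.05  1.67]
short_hook_root 0.89 (234, 68) [656.   19.2 148.9] [656.3  19.4 145. ]
blue 11489 x [564.2 589.8] y [-10.4  37.3] z [204.8 251.3] ridge y 13.3
```

View pics/w4.png

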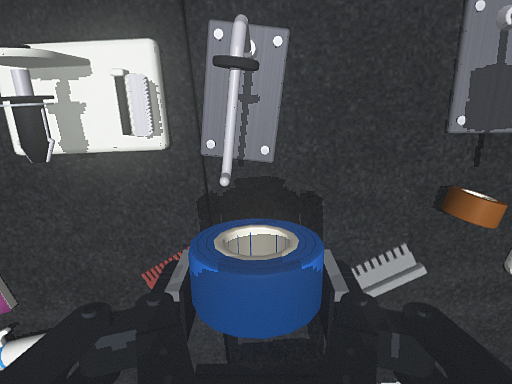

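```bash
python3 - <<'E'
from h import *
c=cam('wrist'); d=np.load('w4_d.npy')
for n,u,v,z in [('collar front',235,68,145),('rod',233.5,90,145),('rod',229.5,140,145),('tip',225,181,158),('nose',37,160,75),('ring? washer front',25,100,75)]:
    dd=d[int(v)-2:int(v)+3,int(u)-2:int(u)+3]; dd=dd[dd>0]
    print(n,onplane(c,u,v,2,z).round(1), world(c,u,v,np.median(dd)).round(1) if len(dd) else None)
# rod points by depth
K,k,R,t=c
v,u=np.nonzero((d>0)); v,u=v[::1],u[::1]
p=cv2.undistortPoints(np.stack([u,v],1).astype(float)[:,None],K,k)[:,0]
X=(np.c_[p,np.ones(len(p))]*d[v,u][:,None]-t)@R
S=X[(X[:,2]>140)&(X[:,2]<153)&(abs(X[:,1]-15)<40)&(X[:,0]>600)&(X[:,0]<652)]
f=np.polyfit(S[:,0],S[:,1],1); print('rod',len(S),f,np.polyval(f,[600,656]).round(1),S[:,2].max())
C=X[(X[:,2]>140)&(X[:,2]<165)&(abs(X[:,1]-15)<16)&(X[:,0]>652)&(X[:,0]<690)&(abs(X[:,1]-np.polyval(f,X[:,0]))>5)]
print('collar x',np.percentile(C[:,0],[1,5,50,95]).round(1),len(C), C[:,2].max())
T=X[(X[:,2]>154)&(X[:,2]<163)&(abs(X[:,1]-15)<20)&(X[:,0]<630)&(X[:,0]>592)]
print('tip',T.mean(0).round(1),len(T))
H=X[(X[:,2]>50)&(X[:,2]<98)&(X[:,1]>120)&(X[:,0]>595)&(X[:,0]<680)]
for a in range(600,690,6):
    q=H[(H[:,0]>=a)&(H[:,0]<a+6)&(H[:,1]>150)&(H[:,1]<230)]
    if len(q)>8: print(a,len(q),'y',np.percentile(q[:,1],[2,98]).round(1),'zmax',q[:,2].max().round(1), 'ridge y',q[q[:,2]>q[:,2].max()-2][:,1].mean().round(1))
E
```

```text
collar front [656.4  19.1 145. ] [656.1  18.9 148.9]
rod [644.9  21.1 145. ] [644.9  20.9 148.4]
rod [617.3  26.2 145. ] [617.7  25.9 148.5]
tip [596.  30. 158.] [596.1  30.  158.2]
nose [605.3 190.   75. ] [606.3 185.2  82.2]
ring? washer front [652.  186.6  75. ] [651.4 176.   91.1]
rod 984 [ -0.19057006 144.06882814] [29.7 19.1] 150.5188351339217
collar x [654.5 655.  658.4 662.3] 308 157.92311701374967
tip [596.1  30.5 157.2] 98
600 46 y [179. 194.] zmax 82.6 ridge y 186.2
606 177 y [176.7 194.5] zmax 85.6 ridge y 186.8
612 242 y [173.  197.3] zmax 87.5 ridge y 185.7
618 281 y [172.2 199.6] zmax 87.8 ridge y 186.0
624 259 y [174.6 192.7] zmax 87.4 ridge y 185.7
630 260 y [174.2 193.7] zmax 87.8 ridge y 185.6
636 265 y [174.1 193.2] zmax 88.0 ridge y 185.0
642 279 y [170.4 193.6] zmax 94.8 ridge y 183.4
648 404 y [166.2 195.3] zmax 96.0 ridge y 184.1
654 168 y [166.7 190.6] zmax 96.5 ridge y 184.9
660 155 y [178.5 188.6] zmax 83.5 ridge y 184.1
666 163 y [178.  188.5] zmax 83.1 ridge y 183.5
672 54 y [177.7 188.9] zmax 83.5 ridge y 184.1
678 436 y [154.6 188.6] zmax 97.9 ridge y 170.3
```

Short hook: collar at (235,68), tip at (225,182), yaw about −0.19 rad; the hub (about (30,130)) lies close to the world x axis.

move_arm(
  increments=[
    {"tx": 0, "ty": 0, "tz": 0, "rx": 0, "ry": 0, "rz": 6.2, "gripper": -1},
    {"tx": -0.8, "ty": -2.1, "tz": 0, "rx": 0, "ry": 0, "rz": 0, "gripper": -1},
    {"tx": 0, "ty": 0, "tz": 3.8, "rx": 0, "ry": 0, "rz": 0, "gripper": -1},
    {"tx": 0, "ty": 0, "tz": 3.7, "rx": 0, "ry": 0, "rz": 0, "gripper": -1},
    {"tx": 0, "ty": 0, "tz": 0, "rx": 0, "ry": 0, "rz": 0, "gripper": -1},
    {"tx": 0, "ty": 0, "tz": 0, "rx": 0, "ry": 0, "rz": 0, "gripper": -1},
    {"tx": 0, "ty": 0, "tz": 0, "rx": 0, "ry": 0, "rz": 0, "gripper": -1},
  ],
  squeeze=40,
)

```text
clock: 7.4
eef_pos: [562.4, 37.4, 127.1]
tcp_rot: [-3.141, -0.002, -0.187]
contact_force: [0.5, -0.0, -0.3]
opening: 0.6
```

```bash
python3 - <<'E'
from look import *
from rolls import rolls
c,im,d=look('w5',['short_hook_root'])
rolls(im,d,c,100,300)
s=r.sense(); e=np.array([.982,-.187]);n=np.array([.187,.982]); q=s['eef_pos'][:2]-[656.2,19]; print('s,n',q@e,q@n)
E
```

```text
7.4 [562.4  37.4 127.1] [-3.141e+00 -2.000e-03 -1.870e-01] [0.06 0.38 1.86 0.   0.9  1.82]
short_hook_root 0.66 (255, 33) [656.5  20.1 151.5] [657.5  19.9 145. ]
blue 11425 x [560.2 589. ] y [10.7 58.5] z [132.8 178.1] ridge y 35.0
s,n -95.5638420911413 0.7053708534853892
```

View pics/w5.png

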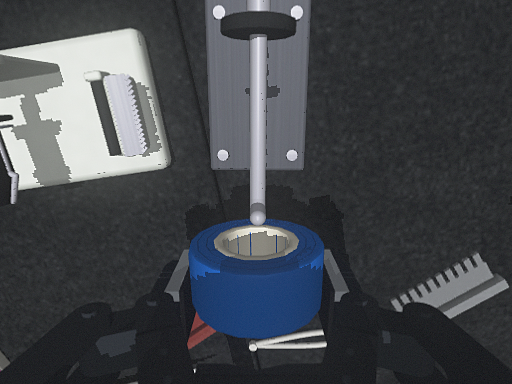

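Rod runs straight into the bore (tip at (257,217), bore centre (257,243)). Advancing.

move_arm(
  increments=[
    {"tx": 0.5, "ty": 0, "tz": 0.2, "rx": 0, "ry": 0, "rz": 0, "gripper": -1},
    {"tx": 1, "ty": 0, "tz": 0, "rx": 0, "ry": 0, "rz": 0, "gripper": -1},
    {"tx": 1, "ty": 0, "tz": 0, "rx": 0, "ry": 0, "rz": 0, "gripper": -1},
    {"tx": 1, "ty": 0, "tz": 0, "rx": 0, "ry": 0, "rz": 0, "gripper": -1},
    {"tx": 1, "ty": 0, "tz": 0, "rx": 0, "ry": 0, "rz": 0, "gripper": -1},
    {"tx": 1, "ty": 0, "tz": 0, "rx": 0, "ry": 0, "rz": 0, "gripper": -1},
    {"tx": 0.7, "ty": 0, "tz": 0, "rx": 0, "ry": 0, "rz": 0, "gripper": -1},
    {"tx": 0.3, "ty": 0, "tz": 0, "rx": 0, "ry": 0, "rz": 0, "gripper": -1},
    {"tx": 0, "ty": 0, "tz": 0, "rx": 0, "ry": 0, "rz": 0, "gripper": -1},
    {"tx": 0, "ty": 0, "tz": 0, "rx": 0, "ry": 0, "rz": 0, "gripper": -1},
  ],
  squeeze=40,
)

```text
clock: 8.5
eef_pos: [624.6, 25.7, 123.1]
tcp_rot: [3.141, 0.001, -0.187]
contact_force: [-0.6, -0.1, -1.5]
opening: 0.597
```

move_arm(
  increments=[
    {"tx": 0.2, "ty": 0, "tz": 0, "rx": 0, "ry": 0, "rz": 0, "gripper": -1},
    {"tx": 0.1, "ty": 0, "tz": 0, "rx": 0, "ry": 0, "rz": 0, "gripper": -1},
    {"tx": 0, "ty": 0, "tz": 0, "rx": 0, "ry": 0, "rz": 0, "gripper": -1},
  ],
  squeeze=40,
)

```text
clock: 8.8
eef_pos: [628.0, 25.1, 123.4]
tcp_rot: [-3.142, -0.0, -0.187]
contact_force: [-0.1, 0.9, -0.8]
opening: 0.6
```

move_arm(
  increments=[
    {"tx": 0.1, "ty": 0, "tz": 0, "rx": 0, "ry": 0, "rz": 0, "gripper": -1},
    {"tx": 0.1, "ty": 0, "tz": 0, "rx": 0, "ry": 0, "rz": 0, "gripper": -1},
    {"tx": 0.1, "ty": 0, "tz": 0, "rx": 0, "ry": 0, "rz": 0, "gripper": -1},
    {"tx": 0, "ty": 0, "tz": 0, "rx": 0, "ry": 0, "rz": 0, "gripper": -1},
  ],
  squeeze=40,
)

```text
clock: 9.2
eef_pos: [631.0, 24.5, 123.3]
tcp_rot: [-3.142, -0.0, -0.187]
contact_force: [-0.9, 0.3, -0.6]
opening: 0.601
```

move_arm(
  increments=[
    {"tx": 0.05, "ty": 0, "tz": 0, "rx": 0, "ry": 0, "rz": 0, "gripper": -1},
    {"tx": 0.05, "ty": 0, "tz": 0, "rx": 0, "ry": 0, "rz": 0, "gripper": -1},
    {"tx": 0, "ty": 0, "tz": 0, "rx": 0, "ry": 0, "rz": 0, "gripper": -1},
  ],
  squeeze=40,
)

```text
clock: 9.5
eef_pos: [631.9, 24.3, 123.3]
tcp_rot: [-3.142, -0.0, -0.187]
contact_force: [-0.4, 0.1, -1.0]
opening: 0.605
```

move_arm(
  increments=[
    {"tx": 0.1, "ty": 0, "tz": 0, "rx": 0, "ry": 0, "rz": 0, "gripper": -1},
    {"tx": 0.1, "ty": 0, "tz": 0, "rx": 0, "ry": 0, "rz": 0, "gripper": -1},
    {"tx": 0, "ty": 0, "tz": 0, "rx": 0, "ry": 0, "rz": 0, "gripper": -1},
    {"tx": 0, "ty": 0, "tz": 0, "rx": 0, "ry": 0, "rz": 0, "gripper": -1},
  ],
  squeeze=40,
)

```text
clock: 9.9
eef_pos: [633.6, 24.0, 123.2]
tcp_rot: [3.142, 0.0, -0.187]
contact_force: [-0.5, 0.0, -0.2]
opening: 0.603
```

```bash
python3 - <<'E'
from look import *
from rolls import rolls
c,im,d=look('w6',['short_hook_root'])
o=rolls(im,d,c,100,300)
X=o['blue'];e=np.array([.982,-.187]);n=np.array([.187,.982]);T=X[X[:,2]>X[:,2].max()-6];q=T[:,:2]-[656.2,19];print('blue s',np.percentile(q@e,[1,99]),'n',(q@n).mean())
E
```

```text
9.9 [633.6  24.  123.2] [ 3.142  0.    -0.187] [0.04 0.48 1.7  0.   0.96 1.79]
short_hook_root 0.72 (258, 237) [661.8  18.3 157.7] [656.3  19.3 145. ]
blue 11052 x [631.5 660.3] y [-2.7 45.1] z [134.7 174.2] ridge y 21.6
blue s [-24.04884065   0.3817382 ] n 0.816686771134107
```

move_arm(
  increments=[
    {"tx": 0, "ty": 0, "tz": 0.4, "rx": 0, "ry": 0, "rz": 0, "gripper": -1},
    {"tx": 0, "ty": 0, "tz": 0.4, "rx": 0, "ry": 0, "rz": 0, "gripper": -1},
    {"tx": 0, "ty": 0, "tz": 0.3, "rx": 0, "ry": 0, "rz": 0, "gripper": -1},
    {"tx": 0, "ty": 0, "tz": 0, "rx": 0, "ry": 0, "rz": 0, "gripper": -1},
    {"tx": 0, "ty": 0, "tz": 0, "rx": 0, "ry": 0, "rz": 0, "gripper": -1},
  ],
  squeeze=40,
)

```text
clock: 10.5
eef_pos: [633.7, 24.0, 112.0]
tcp_rot: [3.142, 0.0, -0.187]
contact_force: [-1.1, 0.3, -1.3]
opening: 0.602
```

move_arm(
  increments=[
    {"tx": 0, "ty": 0, "tz": 0.1, "rx": 0, "ry": 0, "rz": 0, "gripper": -1},
    {"tx": 0, "ty": 0, "tz": 0, "rx": 0, "ry": 0, "rz": 0, "gripper": -1},
  ],
  squeeze=40,
)

```text
clock: 10.7
eef_pos: [633.8, 24.0, 111.3]
tcp_rot: [-3.142, 0.0, -0.187]
contact_force: [-1.8, -0.6, 0.3]
opening: 0.601
```

move_arm(
  increments=[
    {"tx": 0, "ty": 0, "tz": 0, "rx": 0, "ry": 0, "rz": 0, "gripper": 1},
    {"tx": 0, "ty": 0, "tz": 0, "rx": 0, "ry": 0, "rz": 0, "gripper": 1},
    {"tx": 0, "ty": 0, "tz": 0, "rx": 0, "ry": 0, "rz": 0, "gripper": 1},
    {"tx": 0, "ty": 0, "tz": 0, "rx": 0, "ry": 0, "rz": 0, "gripper": 1},
    {"tx": 0, "ty": 0, "tz": 0, "rx": 0, "ry": 0, "rz": 0, "gripper": 1},
    {"tx": 0, "ty": 0, "tz": -2, "rx": 0, "ry": 0, "rz": 0, "gripper": 1},
    {"tx": 0, "ty": 0, "tz": -4, "rx": 0, "ry": 0, "rz": 0, "gripper": 1},
    {"tx": 0, "ty": 0, "tz": -4, "rx": 0, "ry": 0, "rz": 0, "gripper": 1},
    {"tx": 0, "ty": 0, "tz": 0, "rx": 0, "ry": 0, "rz": 0, "gripper": 1},
    {"tx": 0, "ty": 0, "tz": 0, "rx": 0, "ry": 0, "rz": 0, "gripper": 1},
    {"tx": 0, "ty": 0, "tz": 0, "rx": 0, "ry": 0, "rz": 0, "gripper": 1},
  ],
  squeeze=40,
)

```text
clock: 11.8
eef_pos: [633.1, 24.0, 210.2]
tcp_rot: [3.141, 0.002, -0.187]
contact_force: [-0.6, -1.3, -0.7]
opening: 1.001
```

```bash
python3 - <<'E'
from look import *
from rolls import rolls
c,im,d=look('w7',['short_hook_root'])
o=rolls(im,d,c,100,300)
X=o['blue'];e=np.array([.982,-.187]);n=np.array([.187,.982]);T=X[X[:,2]>X[:,2].max()-6];q=T[:,:2]-[656.2,19];print('blue s',np.percentile(q@e,[1,99]),'n',(q@n).mean())
E
```

```text
11.8 [633.1  24.  210.2] [ 3.141e+00  2.000e-03 -1.870e-01] [0.04 0.39 1.63 0.   1.12 1.79]
short_hook_root 0.88 (258, 179) [660.8  17.5 158.9] [657.4  18.1 145. ]
short_hook_root 0.32 (261, 192) [653.3  17.5 162.2] [648.3  18.2 145. ]
blue 3295 x [630.5 659.9] y [-4.2 45.2] z [123.9 162.1] ridge y 20.9
blue s [-23.98878039   0.09001228] n -0.30029064372844033
```

move_arm(
  increments=[
    {"tx": 0, "ty": 0, "tz": 0, "rx": 0, "ry": 0, "rz": -6.3, "gripper": 1},
    {"tx": 0, "ty": 4.0, "tz": 0, "rx": 0, "ry": 0, "rz": 0, "gripper": 1},
    {"tx": 0, "ty": 4.0, "tz": 0, "rx": 0, "ry": 0, "rz": 0, "gripper": 1},
    {"tx": 0, "ty": 4.0, "tz": 0, "rx": 0, "ry": 0, "rz": 0, "gripper": 1},
    {"tx": 0, "ty": 4.0, "tz": 0, "rx": 0, "ry": 0, "rz": 0, "gripper": 1},
    {"tx": 0, "ty": 4.0, "tz": 0, "rx": 0, "ry": 0, "rz": 0, "gripper": 1},
    {"tx": 0.3, "ty": 4.1, "tz": 0, "rx": 0, "ry": 0, "rz": 0, "gripper": 1},
    {"tx": 0, "ty": 0, "tz": 0, "rx": 0, "ry": 0, "rz": 0, "gripper": 1},
    {"tx": 0, "ty": 0, "tz": 0, "rx": 0, "ry": 0, "rz": 0, "gripper": 1},
    {"tx": 0, "ty": 0, "tz": 0, "rx": 0, "ry": 0, "rz": 0, "gripper": 1},
  ],
  squeeze=40,
)

```text
clock: 12.9
eef_pos: [618.0, -215.6, 210.4]
tcp_rot: [-3.141, 0.001, -0.077]
contact_force: [-0.3, -0.2, 1.5]
opening: 0.998
```

```bash
cat > axis.py <<'E'
from h import *
def fit(o):
    for n,X in o.items():
        xs=np.linspace(*np.percentile(X[:,0],[10,90]),3)
        for a,b in zip(xs[:-1],xs[1:]):
            S=X[(X[:,0]>=a)&(X[:,0]<b)]; S=S[S[:,2]>S[:,2].max()-15]
            A=np.c_[2*S[:,1:],np.ones(len(S))]; s=np.linalg.lstsq(A,(S[:,1:]**2).sum(1),rcond=None)[0]
            print(n,round((a+b)/2,1),s[:2].round(1),np.sqrt(s[2]+s[0]**2+s[1]**2).round(1))
E
python3 - <<'E'
from look import *
from rolls import rolls
from axis import fit
c,im,d=look('w8',['long_hook_root'])
fit(rolls(im,d,c,120,300))
E
```

```text
12.9 [ 618.  -215.6  210.4] [-3.141e+00  1.000e-03 -7.700e-02] [-0.34  0.42  1.58  0.    1.14  1.31]
long_hook_root 0.76 (258, 146) [ 665.8 -220.   159.2] [ 663.6 -219.9  145. ]
long_hook_root 0.56 (259, 165) [ 655.3 -220.1  162.4] [ 651.8 -219.9  145. ]
yellow 3470 x [638.8 665.1] y [-244.  -194.6] z [129.3 162.2] ridge y -219.2
green 999 x [612.2 637.1] y [-241.7 -193.1] z [141.7 161.9] ridge y -217.5
yellow 647.3 [-219.   136.1] 25.3
yellow 657.7 [-219.5  136.7] 24.7
green 619.8 [-217.1  136.1] 25.4
green 630.0 [-217.6  136.4] 24.9
```

move_arm(
  increments=[
    {"tx": 0, "ty": 0.15, "tz": 4, "rx": 0, "ry": 0, "rz": 0, "gripper": 1},
    {"tx": 0, "ty": 0, "tz": 4, "rx": 0, "ry": 0, "rz": 0, "gripper": 1},
    {"tx": 0, "ty": 0, "tz": 2, "rx": 0, "ry": 0, "rz": 0, "gripper": 1},
    {"tx": 0, "ty": 0, "tz": 0, "rx": 0, "ry": 0, "rz": 0, "gripper": 1},
    {"tx": 0, "ty": 0, "tz": 0, "rx": 0, "ry": 0, "rz": 0, "gripper": 1},
    {"tx": 0, "ty": 0, "tz": 0, "rx": 0, "ry": 0, "rz": 0, "gripper": -1},
    {"tx": 0, "ty": 0, "tz": 0, "rx": 0, "ry": 0, "rz": 0, "gripper": -1},
    {"tx": 0, "ty": 0, "tz": 0, "rx": 0, "ry": 0, "rz": 0, "gripper": -1},
    {"tx": 0, "ty": 0, "tz": 0, "rx": 0, "ry": 0, "rz": 0, "gripper": -1},
    {"tx": 0, "ty": 0, "tz": 0, "rx": 0, "ry": 0, "rz": 0, "gripper": -1},
  ],
  squeeze=40,
)

```text
clock: 14.0
eef_pos: [619.0, -218.3, 112.3]
tcp_rot: [3.141, -0.002, -0.077]
contact_force: [1.9, 0.7, 5.3]
opening: 0.601
```

move_arm(
  increments=[
    {"tx": 0, "ty": 0, "tz": -0.5, "rx": 0, "ry": 0, "rz": 0, "gripper": -1},
    {"tx": 0, "ty": 0, "tz": -0.5, "rx": 0, "ry": 0, "rz": 0, "gripper": -1},
    {"tx": 0, "ty": 0, "tz": -0.5, "rx": 0, "ry": 0, "rz": 0, "gripper": -1},
    {"tx": 0, "ty": 0, "tz": 0, "rx": 0, "ry": 0, "rz": 0, "gripper": -1},
    {"tx": 0, "ty": 0, "tz": 0, "rx": 0, "ry": 0, "rz": 0, "gripper": -1},
  ],
  squeeze=40,
)

```text
clock: 14.5
eef_pos: [618.1, -218.1, 126.4]
tcp_rot: [3.142, -0.0, -0.077]
contact_force: [0.1, -0.6, -1.2]
opening: 0.597
```

```bash
python3 - <<'E'
from look import *
from rolls import rolls
from axis import fit
c,im,d=look('w9',['long_hook_root'])
fit(rolls(im,d,c,100,300))
E
```

```text
14.5 [ 618.1 -218.1  126.4] [ 3.142 -0.    -0.077] [-0.34  0.51  1.65 -0.    0.99  1.31]
yellow 9161 x [639.2 665.3] y [-243.6 -195.3] z [126.9 162.2] ridge y -219.3
green 5822 x [610.8 633.8] y [-242.2 -195.1] z [155.  175.2] ridge y -218.4
yellow 647.9 [-218.9  136. ] 25.3
yellow 658.3 [-219.2  137.9] 23.5
green 617.4 [-218.1  148.9] 25.5
green 625.3 [-218.7  149.1] 25.4
```

move_arm(
  increments=[
    {"tx": 0, "ty": -0.1, "tz": -0.15, "rx": 0, "ry": 0, "rz": 0, "gripper": -1},
    {"tx": 0, "ty": 0, "tz": 0, "rx": 0, "ry": 0, "rz": 0, "gripper": -1},
    {"tx": -1.5, "ty": 0, "tz": 0, "rx": 0, "ry": 0, "rz": 0, "gripper": -1},
    {"tx": -1.5, "ty": 0, "tz": 0, "rx": 0, "ry": 0, "rz": 0, "gripper": -1},
    {"tx": -2, "ty": 0, "tz": 0, "rx": 0, "ry": 0, "rz": 0, "gripper": -1},
    {"tx": -2, "ty": 0, "tz": 0, "rx": 0, "ry": 0, "rz": 0, "gripper": -1},
    {"tx": 0, "ty": 0, "tz": 0, "rx": 0, "ry": 0, "rz": 0, "gripper": -1},
    {"tx": 0, "ty": 0, "tz": 0, "rx": 0, "ry": 0, "rz": 0, "gripper": -1},
  ],
  squeeze=40,
)

```text
clock: 15.4
eef_pos: [549.0, -211.9, 128.1]
tcp_rot: [3.141, -0.001, -0.077]
contact_force: [0.3, -0.2, -0.1]
opening: 0.598
```

move_arm(
  increments=[
    {"tx": 0, "ty": 0, "tz": 0, "rx": 0, "ry": 0, "rz": 6.3, "gripper": -1},
    {"tx": -0.47, "ty": -4.13, "tz": 0, "rx": 0, "ry": 0, "rz": 0, "gripper": -1},
    {"tx": -0.47, "ty": -4.13, "tz": 0, "rx": 0, "ry": 0, "rz": 0, "gripper": -1},
    {"tx": -0.47, "ty": -4.13, "tz": 0, "rx": 0, "ry": 0, "rz": 0, "gripper": -1},
    {"tx": -0.47, "ty": -4.13, "tz": 0, "rx": 0, "ry": 0, "rz": 0, "gripper": -1},
    {"tx": -0.47, "ty": -4.13, "tz": 0, "rx": 0, "ry": 0, "rz": 0, "gripper": -1},
    {"tx": -0.47, "ty": -4.13, "tz": 0, "rx": 0, "ry": 0, "rz": 0, "gripper": -1},
    {"tx": 0, "ty": 0, "tz": 0, "rx": 0, "ry": 0, "rz": 0, "gripper": -1},
    {"tx": 0, "ty": 0, "tz": 0, "rx": 0, "ry": 0, "rz": 0, "gripper": -1},
    {"tx": 0, "ty": 0, "tz": 0, "rx": 0, "ry": 0, "rz": 0, "gripper": -1},
    {"tx": 0, "ty": 0, "tz": 0, "rx": 0, "ry": 0, "rz": 0, "gripper": -1},
  ],
  squeeze=40,
)

```text
clock: 16.5
eef_pos: [567.1, 36.1, 127.8]
tcp_rot: [3.141, -0.0, -0.188]
contact_force: [0.4, -0.2, -0.3]
opening: 0.597
```

```bash
cat > sh.py <<'E'
from look import *
from rolls import rolls
def chk(name):
    c,im,d=look(name,['short_hook_root'])
    o=rolls(im,d,c,100,300); e=np.array([.982,-.187]);n=np.array([.187,.982])
    for k,X in o.items():
        T=X[X[:,2]>X[:,2].max()-4];q=T[:,:2]-[656.2,19];print(k,'s',np.percentile(q@e,[1,99]).round(1),'n',(q@n).mean().round(1),'ztop',np.percentile(X[:,2],99).round(1))
    q=r.sense()['eef_pos'][:2]-[656.2,19];print('tcp s,n',q@e,q@n)
E
python3 -c "
from sh import *
chk('w10')"
```

```text
16.5 [567.1  36.1 127.8] [ 3.141 -0.    -0.188] [ 0.06  0.39  1.85 -0.    0.91  1.82]
short_hook_root 0.66 (255, 52) [654.5  19.8 159.9] [656.2  19.6 145. ]
green 10426 x [559.1 588. ] y [10.1 57.9] z [132.1 176.6] ridge y 35.1
blue 10893 x [630.2 658. ] y [-3.  45.1] z [142.1 162.2] ridge y 20.9
green s [-97.6 -73.5] n 0.2 ztop 176.6
blue s [-24.2  -0.4] n -0.3 ztop 162.2
tcp s,n -90.87851058034799 0.06768957734535179
```

move_arm(
  increments=[
    {"tx": 0.5, "ty": 0, "tz": 0, "rx": 0, "ry": 0, "rz": 0, "gripper": -1},
    {"tx": 1, "ty": 0, "tz": 0, "rx": 0, "ry": 0, "rz": 0, "gripper": -1},
    {"tx": 1, "ty": 0, "tz": 0, "rx": 0, "ry": 0, "rz": 0, "gripper": -1},
    {"tx": 1, "ty": 0, "tz": 0, "rx": 0, "ry": 0, "rz": 0, "gripper": -1},
    {"tx": 0.5, "ty": 0, "tz": 0, "rx": 0, "ry": 0, "rz": 0, "gripper": -1},
    {"tx": 0.3, "ty": 0, "tz": 0, "rx": 0, "ry": 0, "rz": 0, "gripper": -1},
    {"tx": 0.2, "ty": 0, "tz": 0, "rx": 0, "ry": 0, "rz": 0, "gripper": -1},
    {"tx": 0, "ty": 0, "tz": 0, "rx": 0, "ry": 0, "rz": 0, "gripper": -1},
    {"tx": 0, "ty": 0, "tz": 0, "rx": 0, "ry": 0, "rz": 0, "gripper": -1},
    {"tx": 0, "ty": 0, "tz": 0, "rx": 0, "ry": 0, "rz": 0, "gripper": -1},
  ],
  squeeze=40,
)

```text
clock: 17.6
eef_pos: [610.7, 28.8, 127.8]
tcp_rot: [3.142, 0.0, -0.187]
contact_force: [0.4, -1.1, -0.4]
opening: 0.599
```

```bash
python3 -c "
from sh import *
chk('w11')"
```

```text
17.6 [610.7  28.8 127.8] [ 3.142  0.    -0.187] [0.04 0.44 1.75 0.   0.95 1.8 ]
short_hook_root 0.82 (261, 174) [659.9  17.9 157.9] [656.9  18.3 145. ]
green 8862 x [602.4 631.6] y [ 3. 51.] z [149.  176.6] ridge y 27.8
blue 8873 x [630.7 659.9] y [-3.8 44.7] z [126.5 162.1] ridge y 20.8
green s [-53.2 -29.3] n 1.2 ztop 176.6
blue s [-24.  -0.] n -0.3 ztop 162.1
tcp s,n -46.38427498834289 1.1127228367042934
```

View pics/w11.png

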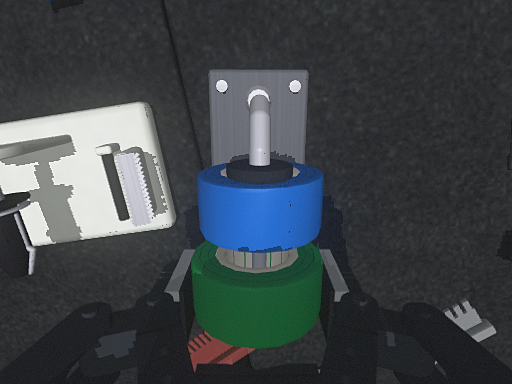

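Green (258,290) is threaded on the rod, just in front of blue (260,205). Lowering, then releasing.

move_arm(
  increments=[
    {"tx": 0.2, "ty": 0.1, "tz": 0, "rx": 0, "ry": 0, "rz": 0, "gripper": -1},
    {"tx": 0, "ty": 0, "tz": 0.4, "rx": 0, "ry": 0, "rz": 0, "gripper": -1},
    {"tx": 0, "ty": 0, "tz": 0.4, "rx": 0, "ry": 0, "rz": 0, "gripper": -1},
    {"tx": 0, "ty": 0, "tz": 0.4, "rx": 0, "ry": 0, "rz": 0, "gripper": -1},
    {"tx": 0, "ty": 0, "tz": 0.2, "rx": 0, "ry": 0, "rz": 0, "gripper": -1},
    {"tx": 0, "ty": 0, "tz": 0, "rx": 0, "ry": 0, "rz": 0, "gripper": -1},
    {"tx": 0, "ty": 0, "tz": 0, "rx": 0, "ry": 0, "rz": 0, "gripper": -1},
  ],
  squeeze=40,
)

```text
clock: 18.4
eef_pos: [612.8, 27.4, 113.7]
tcp_rot: [3.142, 0.0, -0.187]
contact_force: [0.2, 1.0, -0.4]
opening: 0.599
```

move_arm(
  increments=[
    {"tx": 0, "ty": 0, "tz": 0.1, "rx": 0, "ry": 0, "rz": 0, "gripper": -1},
    {"tx": 0, "ty": 0, "tz": 0, "rx": 0, "ry": 0, "rz": 0, "gripper": -1},
  ],
  squeeze=40,
)

```text
clock: 18.6
eef_pos: [613.0, 27.4, 113.0]
tcp_rot: [-3.142, -0.0, -0.187]
contact_force: [0.4, -1.5, 1.3]
opening: 0.598
```

move_arm(
  increments=[
    {"tx": 0, "ty": 0, "tz": 0, "rx": 0, "ry": 0, "rz": 0, "gripper": 1},
    {"tx": 0, "ty": 0, "tz": 0, "rx": 0, "ry": 0, "rz": 0, "gripper": 1},
    {"tx": 0, "ty": 0, "tz": 0, "rx": 0, "ry": 0, "rz": 0, "gripper": 1},
    {"tx": 0, "ty": 0, "tz": 0, "rx": 0, "ry": 0, "rz": 0, "gripper": 1},
    {"tx": 0, "ty": 0, "tz": 0, "rx": 0, "ry": 0, "rz": 0, "gripper": 1},
    {"tx": 0, "ty": 0, "tz": -2, "rx": 0, "ry": 0, "rz": 0, "gripper": 1},
    {"tx": 0, "ty": 0, "tz": -4, "rx": 0, "ry": 0, "rz": 0, "gripper": 1},
    {"tx": 0, "ty": 0, "tz": -4, "rx": 0, "ry": 0, "rz": 0, "gripper": 1},
    {"tx": 0, "ty": 0, "tz": 0, "rx": 0, "ry": 0, "rz": 0, "gripper": 1},
    {"tx": 0, "ty": 0, "tz": 0, "rx": 0, "ry": 0, "rz": 0, "gripper": 1},
    {"tx": 0, "ty": 0, "tz": 0, "rx": 0, "ry": 0, "rz": 0, "gripper": 1},
  ],
  squeeze=40,
)

```text
clock: 19.7
eef_pos: [612.0, 27.3, 211.7]
tcp_rot: [3.141, 0.002, -0.187]
contact_force: [0.6, 0.2, -0.2]
opening: 0.999
```

```bash
python3 -c "
from sh import *
chk('w12')"
```

```text
19.7 [612.   27.3 211.7] [ 3.141e+00  2.000e-03 -1.870e-01] [ 0.04  0.35  1.68 -0.    1.11  1.8 ]
short_hook_root 0.84 (256, 147) [658.5  18.7 157.4] [656.7  19.1 145. ]
short_hook_root 0.64 (262, 203) [624.7  21.6 161.3] [619.4  22.3 145. ]
green 2781 x [603.9 633.1] y [ 1.8 50.6] z [141.3 162.1] ridge y 26.6
blue 3376 x [630.4 659.7] y [-4.  45.3] z [128.9 162.2] ridge y 20.9
green s [-51.  -27.3] n 0.3 ztop 162.1
blue s [-24.3  -0.3] n -0.3 ztop 162.2
tcp s,n -45.07840357089925 -0.10669257292359359
```

move_arm(
  increments=[
    {"tx": 0, "ty": 0, "tz": 0, "rx": 0, "ry": 0, "rz": -6.5, "gripper": 1},
    {"tx": 0.92, "ty": 4.05, "tz": 0, "rx": 0, "ry": 0, "rz": 0, "gripper": 1},
    {"tx": 0.92, "ty": 4.05, "tz": 0, "rx": 0, "ry": 0, "rz": 0, "gripper": 1},
    {"tx": 0.92, "ty": 4.05, "tz": 0, "rx": 0, "ry": 0, "rz": 0, "gripper": 1},
    {"tx": 0.92, "ty": 4.05, "tz": 0, "rx": 0, "ry": 0, "rz": 0, "gripper": 1},
    {"tx": 0.92, "ty": 4.05, "tz": 0, "rx": 0, "ry": 0, "rz": 0, "gripper": 1},
    {"tx": 0.92, "ty": 4.05, "tz": 0, "rx": 0, "ry": 0, "rz": 0, "gripper": 1},
    {"tx": 0, "ty": 0, "tz": 0, "rx": 0, "ry": 0, "rz": 0, "gripper": 1},
    {"tx": 0, "ty": 0, "tz": 0, "rx": 0, "ry": 0, "rz": 0, "gripper": 1},
    {"tx": 0, "ty": 0, "tz": 0, "rx": 0, "ry": 0, "rz": 0, "gripper": 1},
  ],
  squeeze=40,
)

```text
clock: 20.8
eef_pos: [649.5, -218.0, 211.8]
tcp_rot: [-3.141, 0.002, -0.073]
contact_force: [-0.8, 0.6, -0.2]
opening: 1.002
```

```bash
python3 - <<'E'
from look import *
from rolls import rolls
from axis import fit
c,im,d=look('w13',['long_hook_root'])
fit(rolls(im,d,c,120,300))
E
```

```text
20.8 [ 649.5 -218.   211.8] [-3.141e+00  2.000e-03 -7.300e-02] [-0.33  0.46  1.51  0.    1.17  1.32]
long_hook_root 0.7 (255, 193) [ 668.8 -218.5  158.8] [ 664.8 -218.1  145. ]
yellow 3236 x [639.4 665.3] y [-244.1 -194.7] z [124.5 162.2] ridge y -219.1
yellow 647.8 [-218.9  136.1] 25.3
yellow 658.4 [-219.2  138.1] 23.3
```

move_arm(
  increments=[
    {"tx": 0, "ty": 0.1, "tz": 4, "rx": 0, "ry": 0, "rz": 0, "gripper": 1},
    {"tx": 0, "ty": 0, "tz": 4, "rx": 0, "ry": 0, "rz": 0, "gripper": 1},
    {"tx": 0, "ty": 0, "tz": 2, "rx": 0, "ry": 0, "rz": 0, "gripper": 1},
    {"tx": 0, "ty": 0, "tz": 0, "rx": 0, "ry": 0, "rz": 0, "gripper": 1},
    {"tx": 0, "ty": 0, "tz": 0, "rx": 0, "ry": 0, "rz": 0, "gripper": 1},
    {"tx": 0, "ty": 0, "tz": 0, "rx": 0, "ry": 0, "rz": 0, "gripper": -1},
    {"tx": 0, "ty": 0, "tz": 0, "rx": 0, "ry": 0, "rz": 0, "gripper": -1},
    {"tx": 0, "ty": 0, "tz": 0, "rx": 0, "ry": 0, "rz": 0, "gripper": -1},
    {"tx": 0, "ty": 0, "tz": 0, "rx": 0, "ry": 0, "rz": 0, "gripper": -1},
    {"tx": 0, "ty": 0, "tz": 0, "rx": 0, "ry": 0, "rz": 0, "gripper": -1},
  ],
  squeeze=50,
)

```text
clock: 21.9
eef_pos: [650.9, -220.3, 114.5]
tcp_rot: [3.141, -0.002, -0.073]
contact_force: [-1.1, 0.9, 6.4]
opening: 0.6
```

move_arm(
  increments=[
    {"tx": 0, "ty": 0, "tz": -0.5, "rx": 0, "ry": 0, "rz": 0, "gripper": -1},
    {"tx": 0, "ty": 0, "tz": -0.5, "rx": 0, "ry": 0, "rz": 0, "gripper": -1},
    {"tx": 0, "ty": 0, "tz": -0.5, "rx": 0, "ry": 0, "rz": 0, "gripper": -1},
    {"tx": 0, "ty": 0, "tz": 0, "rx": 0, "ry": 0, "rz": 0, "gripper": -1},
    {"tx": 0, "ty": 0, "tz": 0, "rx": 0, "ry": 0, "rz": 0, "gripper": -1},
  ],
  squeeze=50,
)

```text
clock: 22.4
eef_pos: [650.0, -220.1, 127.9]
tcp_rot: [3.142, -0.0, -0.073]
contact_force: [-0.1, 0.3, -0.4]
opening: 0.597
```

```bash
python3 - <<'E'
from look import *
from rolls import rolls
from axis import fit
c,im,d=look('w14',['long_hook_root'])
fit(rolls(im,d,c,100,300))
E
```

```text
22.4 [ 650.  -220.1  127.9] [ 3.142 -0.    -0.073] [-0.33  0.55  1.57 -0.    1.02  1.32]
long_hook_root 0.97 (255, 254) [ 669.1 -220.9  155.9] [ 663.6 -220.4  145. ]
yellow 10155 x [638.7 664.5] y [-244.9 -196.4] z [135.  175.2] ridge y -220.2
yellow 647.9 [-220.  149.] 25.5
yellow 658.3 [-220.5  156. ] 18.6
```

move_arm(
  increments=[
    {"tx": 0, "ty": -0.1, "tz": -0.15, "rx": 0, "ry": 0, "rz": 0, "gripper": -1},
    {"tx": 0, "ty": 0, "tz": 0, "rx": 0, "ry": 0, "rz": 0, "gripper": -1},
    {"tx": -1.5, "ty": 0, "tz": 0, "rx": 0, "ry": 0, "rz": 0, "gripper": -1},
    {"tx": -1.5, "ty": 0, "tz": 0, "rx": 0, "ry": 0, "rz": 0, "gripper": -1},
    {"tx": -1.5, "ty": 0, "tz": 0, "rx": 0, "ry": 0, "rz": 0, "gripper": -1},
    {"tx": -1.5, "ty": 0, "tz": 0, "rx": 0, "ry": 0, "rz": 0, "gripper": -1},
    {"tx": -1.5, "ty": 0, "tz": 0, "rx": 0, "ry": 0, "rz": 0, "gripper": -1},
    {"tx": -1.5, "ty": 0, "tz": 0, "rx": 0, "ry": 0, "rz": 0, "gripper": -1},
    {"tx": -0.7, "ty": 0, "tz": 0, "rx": 0, "ry": 0, "rz": 0, "gripper": -1},
    {"tx": 0, "ty": 0, "tz": 0, "rx": 0, "ry": 0, "rz": 0, "gripper": -1},
    {"tx": 0, "ty": 0, "tz": 0, "rx": 0, "ry": 0, "rz": 0, "gripper": -1},
  ],
  squeeze=50,
)

```text
clock: 23.6
eef_pos: [554.0, -212.1, 129.5]
tcp_rot: [3.141, -0.001, -0.073]
contact_force: [-0.2, 0.3, -0.1]
opening: 0.6
```

move_arm(
  increments=[
    {"tx": 0, "ty": 0, "tz": -2, "rx": 0, "ry": 0, "rz": -2.5, "gripper": -1},
    {"tx": -0.17, "ty": -4.42, "tz": 0, "rx": 0, "ry": 0, "rz": 0, "gripper": -1},
    {"tx": -0.17, "ty": -4.42, "tz": 0, "rx": 0, "ry": 0, "rz": 0, "gripper": -1},
    {"tx": -0.17, "ty": -4.42, "tz": 0, "rx": 0, "ry": 0, "rz": 0, "gripper": -1},
    {"tx": -0.17, "ty": -4.42, "tz": 0, "rx": 0, "ry": 0, "rz": 0, "gripper": -1},
    {"tx": -0.17, "ty": -4.42, "tz": 0, "rx": 0, "ry": 0, "rz": 0, "gripper": -1},
    {"tx": -0.17, "ty": -4.42, "tz": 0, "rx": 0, "ry": 0, "rz": 0, "gripper": -1},
    {"tx": -0.17, "ty": -4.42, "tz": 0, "rx": 0, "ry": 0, "rz": 0, "gripper": -1},
    {"tx": -0.17, "ty": -4.42, "tz": 0, "rx": 0, "ry": 0, "rz": 0, "gripper": -1},
    {"tx": -0.17, "ty": -4.42, "tz": 0, "rx": 0, "ry": 0, "rz": 0, "gripper": -1},
    {"tx": 0, "ty": 0, "tz": 0, "rx": 0, "ry": 0, "rz": 0, "gripper": -1},
    {"tx": 0, "ty": 0, "tz": 0, "rx": 0, "ry": 0, "rz": 0, "gripper": -1},
  ],
  squeeze=50,
)

```text
clock: 24.8
eef_pos: [550.2, 187.4, 149.2]
tcp_rot: [3.141, -0.0, -0.027]
contact_force: [-0.1, -0.8, 0.7]
opening: 0.6
```

move_arm(
  increments=[
    {"tx": 0, "ty": 0, "tz": 0, "rx": 0, "ry": 0, "rz": 0, "gripper": -1},
    {"tx": 0, "ty": 0, "tz": 0, "rx": 0, "ry": 0, "rz": 0, "gripper": -1},
  ],
  squeeze=50,
)

```text
clock: 25.0
eef_pos: [550.0, 185.0, 149.3]
tcp_rot: [3.141, 0.0, -0.031]
contact_force: [-0.3, 0.5, -0.7]
opening: 0.599
```

```bash
cat > hub.py <<'E'
from look import *
from rolls import rolls
from axis import fit
def cloud(d,c):
    K,k,R,t=c; v,u=np.nonzero(d>0); p=cv2.undistortPoints(np.stack([u,v],1).astype(float)[:,None],K,k)[:,0]
    return (np.c_[p,np.ones(len(p))]*d[v,u][:,None]-t)@R
def hub(d,c):
    X=cloud(d,c); H=X[(X[:,2]>74)&(X[:,2]<98)&(abs(X[:,1]-186)<30)&(X[:,0]>596)&(X[:,0]<690)]
    for a in range(596,690,4):
        q=H[(H[:,0]>=a)&(H[:,0]<a+4)]
        if len(q)<15: continue
        zm=np.percentile(q[:,2],97); S=q[(q[:,2]>zm-5)&(q[:,2]<zm+2)]
        A=np.c_[2*S[:,1:],np.ones(len(S))]; s=np.linalg.lstsq(A,(S[:,1:]**2).sum(1),rcond=None)[0]
        print(a+2,len(q),'zmax',zm.round(1),'fit yz',s[:2].round(1),'R',np.sqrt(abs(s[2]+s[0]**2+s[1]**2)).round(1),'y',np.percentile(S[:,1],[2,98]).round(1))
E
python3 - <<'E'
from hub import *
c,im,d=look('w15',['hub_axis'])
fit(rolls(im,d,c,120,300)); hub(d,c)
E
```

```text
25.0 [550.  185.  149.3] [ 3.141  0.    -0.031] [ 0.32  0.38  1.8  -0.    0.96  1.92]
yellow 10671 x [539.2 563.7] y [160.5 208.9] z [149.5 196.5] ridge y 184.9
yellow 548.1 [185.  170.5] 25.4
yellow 558.1 [184.9 177.5] 18.5
606 155 zmax 83.0 fit yz [187.1  76.9] R 5.7 y [180.5 193.2]
610 212 zmax 84.5 fit yz [186.8  77.7] R 6.4 y [180.2 193.8]
614 250 zmax 86.0 fit yz [186.6  77.7] R 8.0 y [178.5 194.2]
618 306 zmax 86.9 fit yz [186.7  77.4] R 9.1 y [178.2 194.7]
622 303 zmax 87.2 fit yz [186.4  77.9] R 8.9 y [178.6 194.4]
626 268 zmax 86.9 fit yz [186.3  77.4] R 9.3 y [178.  194.8]
630 270 zmax 87.2 fit yz [186.2  77.7] R 9.0 y [177.9 194.4]
634 273 zmax 87.3 fit yz [186.   77.7] R 8.9 y [177.9 194.4]
638 284 zmax 87.1 fit yz [185.8  77.8] R 9.0 y [177.8 194.2]
642 299 zmax 87.1 fit yz [185.6  77.9] R 8.8 y [177.1 194. ]
646 311 zmax 87.1 fit yz [183.8  78. ] R 9.3 y [171.7 193.8]
650 416 zmax 93.8 fit yz [185.3  83.5] R 11.0 y [173.8 197.1]
654 511 zmax 95.5 fit yz [185.3  82.2] R 13.1 y [173.8 196.9]
658 109 zmax 82.4 fit yz [185.1  77.3] R 4.7 y [180.1 190.5]
662 152 zmax 82.6 fit yz [184.9  77.3] R 4.7 y [179.4 190.4]
666 157 zmax 82.3 fit yz [184.7  76.8] R 5.0 y [179.3 190.3]
670 167 zmax 82.6 fit yz [184.6  77.3] R 4.8 y [179.2 190. ]
674 81 zmax 82.3 fit yz [184.5  76.9] R 5.1 y [179.1 189.9]
```

View pics/w15.png

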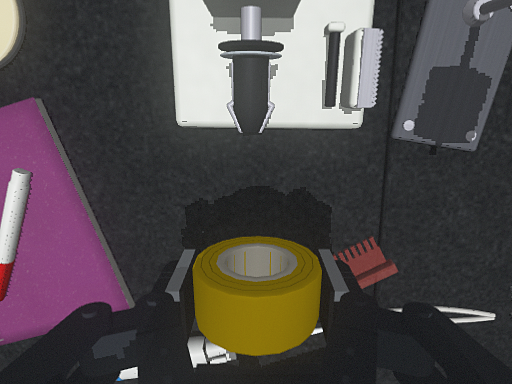

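The hub points straight at the held roll: nose (250,130), washer (250,50), yellow roll (257,290). Lowering to hub height in front of the nose.

move_arm(
  increments=[
    {"tx": 0, "ty": -0.43, "tz": 0, "rx": 0, "ry": 0, "rz": 0.4, "gripper": -1},
    {"tx": 0, "ty": 0, "tz": 3, "rx": 0, "ry": 0, "rz": 0, "gripper": -1},
    {"tx": 0, "ty": 0, "tz": 3, "rx": 0, "ry": 0, "rz": 0, "gripper": -1},
    {"tx": 0, "ty": 0, "tz": 3, "rx": 0, "ry": 0, "rz": 0, "gripper": -1},
    {"tx": 1.3, "ty": 0, "tz": 0.4, "rx": 0, "ry": 0, "rz": 0, "gripper": -1},
    {"tx": 1.2, "ty": 0, "tz": 0, "rx": 0, "ry": 0, "rz": 0, "gripper": -1},
    {"tx": 0, "ty": 0, "tz": 0, "rx": 0, "ry": 0, "rz": 0, "gripper": -1},
    {"tx": 0, "ty": 0, "tz": 0, "rx": 0, "ry": 0, "rz": 0, "gripper": -1},
    {"tx": 0, "ty": 0, "tz": 0, "rx": 0, "ry": 0, "rz": 0, "gripper": -1},
    {"tx": 0, "ty": 0, "tz": 0, "rx": 0, "ry": 0, "rz": 0, "gripper": -1},
  ],
  squeeze=50,
)

```text
clock: 26.1
eef_pos: [574.9, 189.6, 56.0]
tcp_rot: [-3.141, -0.001, -0.037]
contact_force: [-0.6, 0.3, -0.2]
opening: 0.598
```

```bash
python3 - <<'E'
from hub import *
c,im,d=look('w16',[])
o=rolls(im,d,c,40,300); fit(o); print('ztop',np.percentile(o['yellow'][:,2],99)); hub(d,c)
E
```

```text
26.1 [574.9 189.6  56. ] [-3.141e+00 -1.000e-03 -3.700e-02] [0.32 0.53 1.8  0.   0.81 1.92]
yellow 10674 x [563.9 588.7] y [165.  213.4] z [ 56.1 103.3] ridge y 189.5
yellow 572.9 [189.5  77.2] 25.5
yellow 583.0 [189.4  84. ] 18.7
ztop 103.33893539435516
606 307 zmax 83.1 fit yz [187.2  77.1] R 5.5 y [181.3 193.3]
610 453 zmax 84.4 fit yz [186.9  77.4] R 6.6 y [180.1 193.7]
614 550 zmax 85.9 fit yz [186.7  77.2] R 8.2 y [178.7 194.5]
618 759 zmax 86.9 fit yz [186.7  77.4] R 9.2 y [178.6 195. ]
622 779 zmax 87.0 fit yz [186.5  77.3] R 9.3 y [178.3 194.8]
626 697 zmax 87.0 fit yz [186.3  77.2] R 9.4 y [177.8 194.7]
630 710 zmax 87.1 fit yz [186.2  77.7] R 9.0 y [178.2 194.6]
634 742 zmax 86.9 fit yz [186.1  77.1] R 9.5 y [177.7 194.5]
638 770 zmax 87.1 fit yz [185.9  77.8] R 8.9 y [177.8 194. ]
642 801 zmax 87.0 fit yz [185.7  77.4] R 9.2 y [177.4 194. ]
646 788 zmax 87.2 fit yz [184.4  79.6] R 7.7 y [175.1 193.4]
650 1046 zmax 94.0 fit yz [185.4  78.9] R 15.1 y [173.8 196.9]
654 1210 zmax 95.3 fit yz [185.3  78.2] R 16.8 y [173.6 197.1]
658 437 zmax 82.5 fit yz [185.  77.] R 4.9 y [179.8 190.4]
662 447 zmax 82.3 fit yz [184.8  76.8] R 5.1 y [179.4 190.2]
666 470 zmax 82.4 fit yz [184.7  77.1] R 4.8 y [179.4 190. ]
670 488 zmax 82.2 fit yz [184.6  76.8] R 5.0 y [179.  189.9]
674 300 zmax 82.4 fit yz [184.5  77.1] R 4.8 y [178.9 189.7]
678 542 zmax 81.0 fit yz [171.8  79.2] R 9.2 y [156.6 188.4]
682 425 zmax 80.3 fit yz [198.7  75. ] R 8.7 y [184.2 212.5]
```

move_arm(
  increments=[
    {"tx": 0, "ty": 0.13, "tz": 0.12, "rx": 0, "ry": 0, "rz": 0, "gripper": -1},
    {"tx": 0.5, "ty": 0, "tz": 0, "rx": 0, "ry": 0, "rz": 0, "gripper": -1},
    {"tx": 0.5, "ty": 0, "tz": 0, "rx": 0, "ry": 0, "rz": 0, "gripper": -1},
    {"tx": 0.5, "ty": 0, "tz": 0, "rx": 0, "ry": 0, "rz": 0, "gripper": -1},
    {"tx": 0.4, "ty": 0, "tz": 0, "rx": 0, "ry": 0, "rz": 0, "gripper": -1},
    {"tx": 0.3, "ty": 0, "tz": 0, "rx": 0, "ry": 0, "rz": 0, "gripper": -1},
    {"tx": 0, "ty": 0, "tz": 0, "rx": 0, "ry": 0, "rz": 0, "gripper": -1},
    {"tx": 0, "ty": 0, "tz": 0, "rx": 0, "ry": 0, "rz": 0, "gripper": -1},
  ],
  squeeze=50,
)

```text
clock: 26.95
eef_pos: [596.7, 187.4, 54.0]
tcp_rot: [3.142, 0.0, -0.037]
contact_force: [0.7, 0.0, -1.0]
opening: 0.601
```

```bash
python3 - <<'E'
from hub import *
c,im,d=look('w17',[])
o=rolls(im,d,c,40,300); fit(o); print('ztop',np.percentile(o['yellow'][:,2],99)); hub(d,c)
E
```

```text
26.95 [596.7 187.4  54. ] [ 3.142  0.    -0.037] [0.3  0.56 1.76 0.   0.83 1.91]
yellow 10048 x [585.8 610.5] y [162.7 211.2] z [ 63.  101.2] ridge y 187.3
yellow 594.6 [187.3  75.1] 25.5
yellow 604.7 [187.2  81.9] 18.8
ztop 101.22269601672369
598 872 zmax 97.7 fit yz [186.8  65.5] R 35.8 y [160.  214.3]
602 937 zmax 97.8 fit yz [186.3  66.9] R 34.8 y [158.7 214.2]
606 1613 zmax 97.6 fit yz [186.5  56.2] R 44.6 y [156.9 215.5]
610 3714 zmax 97.3 fit yz [191.6  85.4] R 15.5 y [170.8 215. ]
614 422 zmax 85.8 fit yz [186.7  76.9] R 8.5 y [178.8 194.7]
618 639 zmax 86.9 fit yz [186.6  77.1] R 9.5 y [178.  194.9]
622 689 zmax 86.9 fit yz [186.5  77.3] R 9.3 y [178.3 194.8]
626 613 zmax 87.0 fit yz [186.4  77.3] R 9.3 y [178.2 194.8]
630 622 zmax 87.0 fit yz [186.3  77.1] R 9.5 y [177.9 194.7]
634 656 zmax 87.0 fit yz [186.1  77.2] R 9.4 y [177.8 194.5]
638 676 zmax 87.0 fit yz [185.8  77.1] R 9.5 y [177.4 194.1]
642 701 zmax 87.1 fit yz [185.7  77.6] R 9.1 y [177.6 193.9]
646 398 zmax 87.3 fit yz [184.8  79.2] R 8.0 y [177.3 193.6]
650 1113 zmax 94.0 fit yz [185.4  84.4] R 10.0 y [174.1 196.7]
654 1762 zmax 95.2 fit yz [185.3  82.2] R 13.0 y [173.6 197.1]
658 403 zmax 82.3 fit yz [186.5  77.3] R 5.1 y [179.6 190.5]
662 400 zmax 82.4 fit yz [184.9  76.9] R 5.0 y [179.5 190.3]
666 408 zmax 82.4 fit yz [184.8  76.8] R 5.0 y [179.4 190.1]
670 419 zmax 82.6 fit yz [184.6  77.2] R 4.8 y [179.3 189.9]
674 246 zmax 82.3 fit yz [184.5  76.7] R 5.1 y [179.1 189.8]
678 452 zmax 97.0 fit yz [170.4  91.5] R 7.4 y [160.8 180.7]
682 1000 zmax 97.8 fit yz [183.2  84.8] R 22.5 y [160. 208.]
686 268 zmax 97.9 fit yz [184.2  75.8] R 29.2 y [160.8 208. ]
690 258 zmax 86.3 fit yz [183.7  78. ] R 7.8 y [176.2 191.1]
```

move_arm(
  increments=[
    {"tx": 0.2, "ty": 0, "tz": -0.07, "rx": 0, "ry": 0, "rz": 0, "gripper": -1},
    {"tx": 0.2, "ty": 0, "tz": 0, "rx": 0, "ry": 0, "rz": 0, "gripper": -1},
    {"tx": 0.2, "ty": 0, "tz": 0, "rx": 0, "ry": 0, "rz": 0, "gripper": -1},
    {"tx": 0.1, "ty": 0, "tz": 0, "rx": 0, "ry": 0, "rz": 0, "gripper": -1},
    {"tx": 0, "ty": 0, "tz": 0, "rx": 0, "ry": 0, "rz": 0, "gripper": -1},
    {"tx": 0, "ty": 0, "tz": 0, "rx": 0, "ry": 0, "rz": 0, "gripper": -1},
  ],
  squeeze=50,
)

```text
clock: 27.6
eef_pos: [603.9, 187.2, 54.7]
tcp_rot: [-3.142, -0.0, -0.037]
contact_force: [-0.7, 0.4, -0.4]
opening: 0.6
```

move_arm(
  increments=[
    {"tx": 0.1, "ty": 0, "tz": 0, "rx": 0, "ry": 0, "rz": 0, "gripper": -1},
    {"tx": 0.1, "ty": 0, "tz": 0, "rx": 0, "ry": 0, "rz": 0, "gripper": -1},
    {"tx": 0.1, "ty": 0, "tz": 0, "rx": 0, "ry": 0, "rz": 0, "gripper": -1},
    {"tx": 0, "ty": 0, "tz": 0, "rx": 0, "ry": 0, "rz": 0, "gripper": -1},
  ],
  squeeze=50,
)

```text
clock: 28.0
eef_pos: [606.5, 187.0, 54.6]
tcp_rot: [3.141, 0.001, -0.037]
contact_force: [-1.5, -0.3, -1.1]
opening: 0.597
```

move_arm(
  increments=[
    {"tx": 0.1, "ty": 0, "tz": 0, "rx": 0, "ry": 0, "rz": 0, "gripper": -1},
    {"tx": 0.1, "ty": 0, "tz": 0, "rx": 0, "ry": 0, "rz": 0, "gripper": -1},
    {"tx": 0.1, "ty": 0, "tz": 0, "rx": 0, "ry": 0, "rz": 0, "gripper": -1},
  ],
  squeeze=50,
)

```text
clock: 28.3
eef_pos: [610.7, 187.0, 55.1]
tcp_rot: [-3.141, -0.001, -0.037]
contact_force: [-0.5, 0.3, -0.8]
opening: 0.599
```

move_arm(
  increments=[
    {"tx": 0.1, "ty": 0, "tz": 0, "rx": 0, "ry": 0, "rz": 0, "gripper": -1},
    {"tx": 0.1, "ty": 0, "tz": 0, "rx": 0, "ry": 0, "rz": 0, "gripper": -1},
  ],
  squeeze=50,
)

```text
clock: 28.5
eef_pos: [612.1, 186.9, 54.9]
tcp_rot: [-3.142, -0.0, -0.037]
contact_force: [-1.3, 0.7, -0.4]
opening: 0.596
```

move_arm(
  increments=[
    {"tx": 0.1, "ty": 0, "tz": 0, "rx": 0, "ry": 0, "rz": 0, "gripper": -1},
    {"tx": 0.1, "ty": 0, "tz": 0, "rx": 0, "ry": 0, "rz": 0, "gripper": -1},
  ],
  squeeze=50,
)

```text
clock: 28.7
eef_pos: [613.8, 186.8, 54.7]
tcp_rot: [3.142, 0.0, -0.037]
contact_force: [-1.2, 0.9, -0.4]
opening: 0.597
```

move_arm(
  increments=[
    {"tx": 0.15, "ty": 0, "tz": 0, "rx": 0, "ry": 0, "rz": 0, "gripper": -1},
    {"tx": 0.15, "ty": 0, "tz": 0, "rx": 0, "ry": 0, "rz": 0, "gripper": -1},
    {"tx": 0.15, "ty": 0, "tz": 0, "rx": 0, "ry": 0, "rz": 0, "gripper": -1},
    {"tx": 0.15, "ty": 0, "tz": 0, "rx": 0, "ry": 0, "rz": 0, "gripper": -1},
    {"tx": 0, "ty": 0, "tz": 0, "rx": 0, "ry": 0, "rz": 0, "gripper": -1},
  ],
  squeeze=50,
)

```text
clock: 29.2
eef_pos: [620.6, 186.6, 54.9]
tcp_rot: [-3.141, -0.001, -0.037]
contact_force: [0.9, -0.2, -0.7]
opening: 0.596
```

move_arm(
  increments=[
    {"tx": 0.1, "ty": 0, "tz": 0, "rx": 0, "ry": 0, "rz": 0, "gripper": -1},
    {"tx": 0.1, "ty": 0, "tz": 0, "rx": 0, "ry": 0, "rz": 0, "gripper": -1},
    {"tx": 0.1, "ty": 0, "tz": 0, "rx": 0, "ry": 0, "rz": 0, "gripper": -1},
    {"tx": 0.1, "ty": 0, "tz": 0, "rx": 0, "ry": 0, "rz": 0, "gripper": -1},
    {"tx": 0, "ty": 0, "tz": 0, "rx": 0, "ry": 0, "rz": 0, "gripper": -1},
  ],
  squeeze=50,
)

```text
clock: 29.7
eef_pos: [624.3, 186.5, 54.9]
tcp_rot: [-3.141, -0.001, -0.037]
contact_force: [-0.1, -0.3, -1.4]
opening: 0.601
```

```bash
python3 - <<'E'
from hub import *
c,im,d=look('w18',[])
o=rolls(im,d,c,40,300); fit(o); print('ztop',np.percentile(o['yellow'][:,2],99))
E
```

```text
29.7 [624.3 186.5  54.9] [-3.141e+00 -1.000e-03 -3.700e-02] [ 0.29  0.59  1.7  -0.    0.85  1.9 ]
yellow 9954 x [613.3 638.1] y [161.9 210.3] z [ 65.7 102.1] ridge y 186.3
yellow 622.1 [186.4  76.1] 25.4
yellow 632.3 [186.3  82.7] 18.8
ztop 102.08136194322249
```

View pics/w18.png

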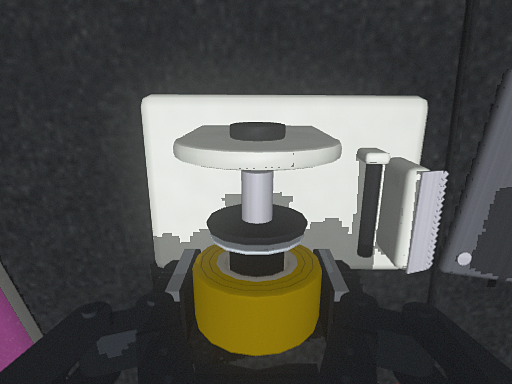

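Yellow (258,290) rides on the drum, with about 10 mm left to the washer (257,245). Continuing by feel.

move_arm(
  increments=[
    {"tx": 0.1, "ty": 0, "tz": 0, "rx": 0, "ry": 0, "rz": 0, "gripper": -1},
    {"tx": 0.1, "ty": 0, "tz": 0, "rx": 0, "ry": 0, "rz": 0, "gripper": -1},
    {"tx": 0.1, "ty": 0, "tz": 0, "rx": 0, "ry": 0, "rz": 0, "gripper": -1},
    {"tx": 0.1, "ty": 0, "tz": 0, "rx": 0, "ry": 0, "rz": 0, "gripper": -1},
    {"tx": 0.1, "ty": 0, "tz": 0, "rx": 0, "ry": 0, "rz": 0, "gripper": -1},
    {"tx": 0.1, "ty": 0, "tz": 0, "rx": 0, "ry": 0, "rz": 0, "gripper": -1},
    {"tx": 0, "ty": 0, "tz": 0, "rx": 0, "ry": 0, "rz": 0, "gripper": -1},
  ],
  squeeze=50,
)

```text
clock: 30.45
eef_pos: [630.4, 186.2, 54.9]
tcp_rot: [-3.141, -0.001, -0.037]
contact_force: [0.7, -0.9, -0.7]
opening: 0.599
```

move_arm(
  increments=[
    {"tx": 0.1, "ty": 0, "tz": 0, "rx": 0, "ry": 0, "rz": 0, "gripper": -1},
    {"tx": 0.1, "ty": 0, "tz": 0, "rx": 0, "ry": 0, "rz": 0, "gripper": -1},
  ],
  squeeze=50,
)

```text
clock: 30.65
eef_pos: [631.7, 186.1, 54.7]
tcp_rot: [3.142, 0.0, -0.037]
contact_force: [-0.6, 0.7, -0.1]
opening: 0.599
```

move_arm(
  increments=[
    {"tx": 0.1, "ty": 0, "tz": 0, "rx": 0, "ry": 0, "rz": 0, "gripper": -1},
    {"tx": 0, "ty": 0, "tz": 0, "rx": 0, "ry": 0, "rz": 0, "gripper": -1},
  ],
  squeeze=50,
)

```text
clock: 30.85
eef_pos: [633.5, 186.2, 54.9]
tcp_rot: [-3.141, -0.001, -0.037]
contact_force: [1.6, -0.1, -1.4]
opening: 0.591
```

move_arm(
  increments=[
    {"tx": 0.1, "ty": 0, "tz": 0, "rx": 0, "ry": 0, "rz": 0, "gripper": -1},
    {"tx": 0, "ty": 0, "tz": 0, "rx": 0, "ry": 0, "rz": 0, "gripper": -1},
  ],
  squeeze=50,
)

```text
clock: 31.05
eef_pos: [634.2, 186.1, 55.0]
tcp_rot: [-3.141, -0.001, -0.037]
contact_force: [0.9, -1.1, -0.2]
opening: 0.594
```

move_arm(
  increments=[
    {"tx": 0.1, "ty": 0, "tz": 0, "rx": 0, "ry": 0, "rz": 0, "gripper": -1},
    {"tx": 0, "ty": 0, "tz": 0, "rx": 0, "ry": 0, "rz": 0, "gripper": -1},
  ],
  squeeze=50,
)

```text
clock: 31.25
eef_pos: [634.8, 186.0, 54.8]
tcp_rot: [3.142, 0.0, -0.037]
contact_force: [0.0, -0.2, -0.3]
opening: 0.6
```

move_arm(
  increments=[
    {"tx": 0.1, "ty": 0, "tz": 0, "rx": 0, "ry": 0, "rz": 0, "gripper": -1},
    {"tx": 0, "ty": 0, "tz": 0, "rx": 0, "ry": 0, "rz": 0, "gripper": -1},
  ],
  squeeze=50,
)

```text
clock: 31.45
eef_pos: [635.6, 185.9, 54.7]
tcp_rot: [3.141, 0.001, -0.037]
contact_force: [-1.1, 0.0, 0.4]
opening: 0.595
```

move_arm(
  increments=[
    {"tx": 0.1, "ty": 0, "tz": 0, "rx": 0, "ry": 0, "rz": 0, "gripper": -1},
    {"tx": 0, "ty": 0, "tz": 0, "rx": 0, "ry": 0, "rz": 0, "gripper": -1},
  ],
  squeeze=50,
)

```text
clock: 31.65
eef_pos: [636.2, 185.9, 54.6]
tcp_rot: [3.141, 0.001, -0.037]
contact_force: [-3.1, 0.4, 0.9]
opening: 0.598
```

```bash
python3 - <<'E'
from hub import *
c,im,d=look('w19',[])
o=rolls(im,d,c,40,300); fit(o); print('ztop',np.percentile(o['yellow'][:,2],99))
X=cloud(d,c); W=X[(X[:,2]>89)&(X[:,2]<96)&(abs(X[:,1]-185)<15)&(X[:,0]>649)&(X[:,0]<665)]
print('washer x',np.percentile(W[:,0],[1,5,50,95,99]).round(1),len(W))
E
```

```text
31.65 [636.2 185.9  54.6] [ 3.141e+00  1.000e-03 -3.700e-02] [0.28 0.61 1.67 0.   0.87 1.89]
yellow 9264 x [624.9 650. ] y [161.3 209.7] z [ 71.5 101.8] ridge y 185.8
yellow 633.7 [185.9  75.8] 25.4
yellow 644.0 [185.9  80. ] 21.1
ztop 101.84402525516334
washer x [649.  649.2 653.3 655.6 656. ] 1593
```

move_arm(
  increments=[
    {"tx": 0.05, "ty": 0, "tz": 0, "rx": 0, "ry": 0, "rz": 0, "gripper": -1},
    {"tx": 0.05, "ty": 0, "tz": 0, "rx": 0, "ry": 0, "rz": 0, "gripper": -1},
    {"tx": 0, "ty": 0, "tz": 0, "rx": 0, "ry": 0, "rz": 0, "gripper": -1},
  ],
  squeeze=50,
)

```text
clock: 32.0
eef_pos: [636.8, 185.9, 54.6]
tcp_rot: [3.141, 0.002, -0.037]
contact_force: [-6.1, 0.4, 2.7]
opening: 0.595
```

move_arm(
  increments=[
    {"tx": 0.05, "ty": 0, "tz": 0, "rx": 0, "ry": 0, "rz": 0, "gripper": -1},
    {"tx": 0.05, "ty": 0, "tz": 0, "rx": 0, "ry": 0, "rz": 0, "gripper": -1},
    {"tx": 0, "ty": 0, "tz": 0, "rx": 0, "ry": 0, "rz": 0, "gripper": -1},
  ],
  squeeze=50,
)

```text
clock: 32.3
eef_pos: [637.2, 185.8, 54.5]
tcp_rot: [3.141, 0.003, -0.037]
contact_force: [-8.5, 1.2, 2.6]
opening: 0.596
```

move_arm(
  increments=[
    {"tx": 0.05, "ty": 0, "tz": 0, "rx": 0, "ry": 0, "rz": 0, "gripper": -1},
    {"tx": 0.05, "ty": 0, "tz": 0, "rx": 0, "ry": 0, "rz": 0, "gripper": -1},
    {"tx": 0, "ty": 0, "tz": 0, "rx": 0, "ry": 0, "rz": 0, "gripper": -1},
    {"tx": 0, "ty": 0, "tz": 0, "rx": 0, "ry": 0, "rz": 0, "gripper": -1},
  ],
  squeeze=50,
)

```text
clock: 32.7
eef_pos: [637.5, 185.8, 54.4]
tcp_rot: [3.141, 0.005, -0.037]
contact_force: [-10.1, 1.2, 4.1]
opening: 0.6
```

move_arm(
  increments=[
    {"tx": -0.15, "ty": 0, "tz": 0, "rx": 0, "ry": 0, "rz": 0, "gripper": -1},
    {"tx": 0, "ty": 0, "tz": 0, "rx": 0, "ry": 0, "rz": 0, "gripper": 0.5},
    {"tx": 0, "ty": 0, "tz": 0, "rx": 0, "ry": 0, "rz": 0, "gripper": 0.5},
    {"tx": 0, "ty": 0, "tz": 0, "rx": 0, "ry": 0, "rz": 0, "gripper": 0.5},
    {"tx": 0, "ty": 0, "tz": 0, "rx": 0, "ry": 0, "rz": 0, "gripper": 0.5},
  ],
  squeeze=50,
)

```text
clock: 33.2
eef_pos: [638.9, 185.9, 55.0]
tcp_rot: [-3.141, -0.001, -0.037]
contact_force: [-1.0, 0.1, 0.1]
opening: 0.747
```

move_arm(
  increments=[
    {"tx": 0, "ty": 0, "tz": -2, "rx": 0, "ry": 0, "rz": 0, "gripper": 0.5},
    {"tx": 0, "ty": 0, "tz": -4, "rx": 0, "ry": 0, "rz": 0, "gripper": 0.5},
    {"tx": -1, "ty": 0, "tz": -4, "rx": 0, "ry": 0, "rz": 0, "gripper": 0.5},
    {"tx": -4, "ty": 0, "tz": -2, "rx": 0, "ry": 0, "rz": 0, "gripper": 0.5},
    {"tx": -4, "ty": 0, "tz": 0, "rx": 0, "ry": 0, "rz": 0, "gripper": 0.5},
    {"tx": -4, "ty": 0, "tz": 0, "rx": 0, "ry": 0, "rz": 0, "gripper": 0.5},
    {"tx": 0, "ty": 0, "tz": 0, "rx": 0, "ry": 0, "rz": 0, "gripper": 0.5},
    {"tx": 0, "ty": 0, "tz": 0, "rx": 0, "ry": 0, "rz": 0, "gripper": 0.5},
    {"tx": 0, "ty": 0, "tz": 0, "rx": 0, "ry": 0, "rz": 0, "gripper": 0.5},
  ],
  squeeze=50,
)

```text
clock: 34.1
eef_pos: [509.7, 190.9, 175.2]
tcp_rot: [-3.141, -0.002, -0.037]
contact_force: [0.6, -0.3, -0.3]
opening: 0.752
```

```bash
python3 - <<'E'
from hub import *
c,im,d=look('w20',[])
o=rolls(im,d,c,40,300); print('ztop',np.percentile(o['yellow'][:,2],99) if 'yellow' in o else None)
X=cloud(d,c); W=X[(X[:,2]>89)&(X[:,2]<96)&(abs(X[:,1]-185)<15)&(X[:,0]>649)&(X[:,0]<665)]
if len(W): print('washer x',np.percentile(W[:,0],[1,5,50,95,99]).round(1),len(W))
p=proj(c,[[620,186,75]])[0]; print(p)
u,v=p.astype(int); cr=im[max(0,v-70):v+80,max(0,u-100):u+100]
cv2.imwrite('pics/w20c.png',cv2.resize(cr,None,fx=4,fy=4,interpolation=cv2.INTER_CUBIC)[:600,:800,::-1])
E
```

```text
34.1 [509.7 190.9 175.2] [-3.141e+00 -2.000e-03 -3.700e-02] [ 0.36  0.29  1.86 -0.    0.99  1.96]
yellow 2793 x [621.5 641.2] y [162.  210.4] z [ 70.4 100.4] ridge y 186.2
ztop 100.43684063284842
[257.67286917  41.62781864]
```

View pics/w20c.png

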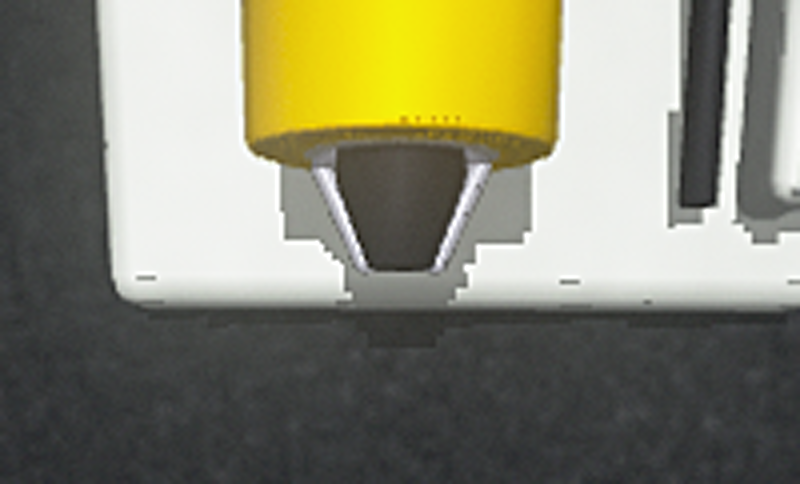

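Both spring wires flare from the nose tip (400,268) out to about 30 mm span at the roll's front face (312..495, 160). I'll move in for a view that also covers the washer and measure whether the roll is on it.

move_arm(
  increments=[
    {"tx": 2.5, "ty": 0, "tz": 0, "rx": 0, "ry": 0, "rz": 0, "gripper": 0.5},
    {"tx": 3, "ty": 0, "tz": 0, "rx": 0, "ry": 0, "rz": 0, "gripper": 0.5},
    {"tx": 0, "ty": 0, "tz": 0, "rx": 0, "ry": 0, "rz": 0, "gripper": 0.5},
    {"tx": 0, "ty": 0, "tz": 0, "rx": 0, "ry": 0, "rz": 0, "gripper": 0.5},
    {"tx": 0, "ty": 0, "tz": 0, "rx": 0, "ry": 0, "rz": 0, "gripper": 0.5},
  ],
  squeeze=50,
)

```text
clock: 34.65
eef_pos: [562.9, 188.4, 174.2]
tcp_rot: [3.141, 0.001, -0.037]
contact_force: [0.2, -0.1, -0.6]
opening: 0.752
```

```bash
python3 - <<'E'
from hub import *
c,im,d=look('w21',[])
o=rolls(im,d,c,40,300); Y=o['yellow']
T=Y[Y[:,2]>92]; print('roll top x',np.percentile(T[:,0],[0.5,2,98,99.5]).round(1), 'n',len(T))
X=cloud(d,c); H=X[(abs(X[:,1]-186.7)<16)&(X[:,2]>68)&(X[:,2]<98)]
W=H[(H[:,2]>86)&(H[:,0]>646)&(H[:,0]<662)]
if len(W): print('washer/rear x',np.percentile(W[:,0],[1,50,99]).round(1),len(W))
N=H[(H[:,0]<623)&(H[:,0]>598)]; print('nose min x',np.percentile(N[:,0],[0.5,2]).round(1))
for a in range(602,628,2):
    q=H[(H[:,0]>=a)&(H[:,0]<a+2)]; 
    if len(q): print(a+1,len(q),'y',q[:,1].min().round(1),q[:,1].max().round(1),'z',q[:,2].min().round(1),q[:,2].max().round(1))
p=proj(c,[[628,186,75]])[0].astype(int); u,v=p; cr=im[max(0,v-60):v+60,u-80:u+80]; print(p)
cv2.imwrite('pics/w21c.png',cv2.resize(cr,None,fx=5,fy=5,interpolation=cv2.INTER_CUBIC)[:600,:800,::-1])
E
```

```text
34.65 [562.9 188.4 174.2] [ 3.141e+00  1.000e-03 -3.700e-02] [0.32 0.37 1.75 0.   1.02 1.93]
yellow 2934 x [622.6 647. ] y [161.7 210.6] z [ 79.9 100.4] ridge y 186.0
green 612 x [610.3 632.9] y [47.1 54.3] z [122.6 141. ] ridge y 53.2
roll top x [622.5 622.9 646.5 647.1] n 2242
washer/rear x [646.1 652.3 655.5] 488
nose min x [604.3 604.8]
603 3 y 179.9 181.3 z 76.5 76.8
605 47 y 179.2 194.9 z 75.5 83.2
607 71 y 178.4 196.2 z 75.8 83.4
609 72 y 176.9 196.2 z 76.2 84.3
611 79 y 176.1 197.4 z 76.0 84.9
613 93 y 174.7 198.0 z 75.6 85.6
615 103 y 174.0 199.3 z 76.3 86.7
617 112 y 172.5 200.0 z 75.1 87.3
619 122 y 171.7 200.6 z 75.5 87.3
621 72 y 171.4 201.3 z 75.1 95.5
623 64 y 170.7 201.9 z 92.8 97.9
625 90 y 170.8 202.5 z 92.5 98.0
627 81 y 170.7 202.5 z 93.6 98.0
[256 111]
```

View pics/w21c.png

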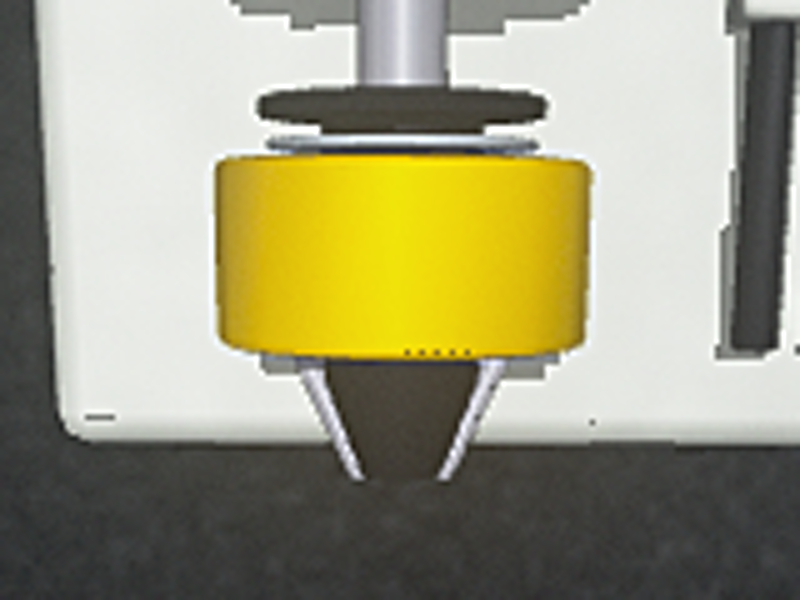

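```bash
python3 - <<'E'
from hub import *
m=r.camera_model('wrist'); T=np.eye(4); T[:3,:3]=Ro.from_euler('xyz',[3.141,0,-.031]).as_matrix(); T[:3,3]=[550,185,149.3]
T=np.linalg.inv(T@np.array(m['hand_eye'])); K,k,_,_=cam('wrist'); d=np.load('w15_d.npy')
X=cloud(d,(K,k,T[:3,:3],T[:3,3])); H=X[(abs(X[:,1]-186.7)<18)&(X[:,2]>68)&(X[:,2]<98)]
for a in range(608,640,2):
    q=H[(H[:,0]>=a)&(H[:,0]<a+2)]
    if len(q): print(a+1,'y',q[:,1].min().round(1),q[:,1].max().round(1))
E
```

```text
609 y 177.0 196.5
611 y 175.7 197.6
613 y 175.0 198.2
615 y 173.8 199.3
617 y 172.4 199.8
619 y 171.8 200.9
621 y 171.8 200.9
623 y 174.2 200.3
625 y 174.8 197.6
627 y 174.8 197.6
629 y 174.7 197.5
631 y 174.7 197.3
633 y 174.6 197.2
635 y 174.6 197.8
637 y 173.9 197.7
639 y 173.9 197.5
```

Springs match their unloaded profile (28.9 mm wide at x=619), so both are out in front. The roll, however, sits about 1 mm short of the washer because my retreat dragged it. I'll regrip, press it home and release in place.

move_arm(
  increments=[
    {"tx": 3.5, "ty": 0, "tz": 0, "rx": 0, "ry": 0, "rz": 0, "gripper": 0.7},
    {"tx": 3.6, "ty": 0, "tz": 0, "rx": 0, "ry": 0, "rz": 0, "gripper": 0.7},
    {"tx": 0, "ty": 0, "tz": 0, "rx": 0, "ry": 0, "rz": 0, "gripper": 0.7},
    {"tx": 0, "ty": 0, "tz": 0, "rx": 0, "ry": 0, "rz": 0, "gripper": 0.7},
    {"tx": 0, "ty": 0, "tz": 4, "rx": 0, "ry": 0, "rz": 0, "gripper": 0.7},
    {"tx": 0, "ty": 0, "tz": 4, "rx": 0, "ry": 0, "rz": 0, "gripper": 0.7},
    {"tx": 0, "ty": 0, "tz": 3.9, "rx": 0, "ry": 0, "rz": 0, "gripper": 0.7},
    {"tx": 0, "ty": 0, "tz": 0, "rx": 0, "ry": 0, "rz": 0, "gripper": 0.7},
    {"tx": 0, "ty": 0, "tz": 0, "rx": 0, "ry": 0, "rz": 0, "gripper": 0.7},
    {"tx": 0, "ty": 0, "tz": 0, "rx": 0, "ry": 0, "rz": 0, "gripper": 0.7},
  ],
  squeeze=40,
)

```text
clock: 35.7
eef_pos: [635.4, 186.6, 58.3]
tcp_rot: [-3.141, -0.003, -0.036]
contact_force: [-0.5, 0.3, -0.1]
opening: 0.849
```

move_arm(
  increments=[
    {"tx": 0, "ty": 0, "tz": 0, "rx": 0, "ry": 0, "rz": 0, "gripper": -1},
    {"tx": 0, "ty": 0, "tz": 0, "rx": 0, "ry": 0, "rz": 0, "gripper": -1},
    {"tx": 0, "ty": 0, "tz": 0, "rx": 0, "ry": 0, "rz": 0, "gripper": -1},
    {"tx": 0, "ty": 0, "tz": 0, "rx": 0, "ry": 0, "rz": 0, "gripper": -1},
  ],
  squeeze=40,
)

```text
clock: 36.1
eef_pos: [635.5, 186.5, 58.1]
tcp_rot: [-3.14, -0.003, -0.037]
contact_force: [-1.7, -0.1, 7.4]
opening: 0.599
```

move_arm(
  increments=[
    {"tx": 0.05, "ty": 0, "tz": 0, "rx": 0, "ry": 0, "rz": 0, "gripper": -1},
    {"tx": 0.05, "ty": 0, "tz": 0, "rx": 0, "ry": 0, "rz": 0, "gripper": -1},
    {"tx": 0, "ty": 0, "tz": 0, "rx": 0, "ry": 0, "rz": 0, "gripper": -1},
  ],
  squeeze=40,
)

```text
clock: 36.4
eef_pos: [635.6, 186.5, 58.0]
tcp_rot: [-3.141, -0.001, -0.037]
contact_force: [-4.9, 1.2, 11.7]
opening: 0.601
```

move_arm(
  increments=[
    {"tx": 0, "ty": 0, "tz": -0.1, "rx": 0, "ry": 0, "rz": 0, "gripper": -1},
    {"tx": 0, "ty": 0, "tz": -0.1, "rx": 0, "ry": 0, "rz": 0, "gripper": -1},
    {"tx": 0, "ty": 0, "tz": -0.1, "rx": 0, "ry": 0, "rz": 0, "gripper": -1},
    {"tx": 0, "ty": 0, "tz": 0, "rx": 0, "ry": 0, "rz": 0, "gripper": -1},
  ],
  squeeze=40,
)

```text
clock: 36.8
eef_pos: [635.5, 186.1, 59.1]
tcp_rot: [-3.141, -0.0, -0.037]
contact_force: [0.1, -1.4, -1.6]
opening: 0.6
```

move_arm(
  increments=[
    {"tx": 0.05, "ty": 0, "tz": 0, "rx": 0, "ry": 0, "rz": 0, "gripper": -1},
    {"tx": 0.05, "ty": 0, "tz": 0, "rx": 0, "ry": 0, "rz": 0, "gripper": -1},
    {"tx": 0, "ty": 0, "tz": 0, "rx": 0, "ry": 0, "rz": 0, "gripper": -1},
  ],
  squeeze=40,
)

```text
clock: 37.1
eef_pos: [636.3, 185.9, 58.6]
tcp_rot: [3.142, 0.0, -0.037]
contact_force: [-0.2, -0.6, -1.0]
opening: 0.597
```

move_arm(
  increments=[
    {"tx": 0.05, "ty": 0, "tz": 0, "rx": 0, "ry": 0, "rz": 0, "gripper": -1},
    {"tx": 0.05, "ty": 0, "tz": 0, "rx": 0, "ry": 0, "rz": 0, "gripper": -1},
    {"tx": 0, "ty": 0, "tz": 0, "rx": 0, "ry": 0, "rz": 0, "gripper": -1},
  ],
  squeeze=40,
)

```text
clock: 37.4
eef_pos: [636.9, 185.9, 58.6]
tcp_rot: [3.141, 0.001, -0.037]
contact_force: [-2.0, -0.1, 0.2]
opening: 0.601
```

move_arm(
  increments=[
    {"tx": 0.05, "ty": 0, "tz": 0, "rx": 0, "ry": 0, "rz": 0, "gripper": -1},
    {"tx": 0.05, "ty": 0, "tz": 0, "rx": 0, "ry": 0, "rz": 0, "gripper": -1},
    {"tx": 0, "ty": 0, "tz": 0, "rx": 0, "ry": 0, "rz": 0, "gripper": -1},
  ],
  squeeze=40,
)

```text
clock: 37.7
eef_pos: [637.6, 185.9, 58.6]
tcp_rot: [3.141, 0.002, -0.037]
contact_force: [-5.2, -0.0, 0.9]
opening: 0.597
```

move_arm(
  increments=[
    {"tx": -0.05, "ty": 0, "tz": 0, "rx": 0, "ry": 0, "rz": 0, "gripper": -1},
    {"tx": 0, "ty": 0, "tz": 0, "rx": 0, "ry": 0, "rz": 0, "gripper": -1},
    {"tx": 0, "ty": 0, "tz": 0, "rx": 0, "ry": 0, "rz": 0, "gripper": 0.5},
    {"tx": 0, "ty": 0, "tz": 0, "rx": 0, "ry": 0, "rz": 0, "gripper": 0.5},
    {"tx": 0, "ty": 0, "tz": 0, "rx": 0, "ry": 0, "rz": 0, "gripper": 0.5},
    {"tx": 0, "ty": 0, "tz": 0, "rx": 0, "ry": 0, "rz": 0, "gripper": 0.5},
  ],
  squeeze=40,
)

```text
clock: 38.3
eef_pos: [638.4, 186.0, 59.0]
tcp_rot: [-3.141, -0.001, -0.037]
contact_force: [0.4, -0.9, -0.0]
opening: 0.748
```

move_arm(
  increments=[
    {"tx": 0, "ty": 0, "tz": -2, "rx": 0, "ry": 0, "rz": 0, "gripper": 0.5},
    {"tx": 0, "ty": 0, "tz": -4, "rx": 0, "ry": 0, "rz": 0, "gripper": 0.5},
    {"tx": -1, "ty": 0, "tz": -4, "rx": 0, "ry": 0, "rz": 0, "gripper": 0.5},
    {"tx": -3.5, "ty": 0, "tz": -2, "rx": 0, "ry": 0, "rz": 0, "gripper": 0.5},
    {"tx": -3, "ty": 0, "tz": 0, "rx": 0, "ry": 0, "rz": 0, "gripper": 0.5},
    {"tx": 0, "ty": 0, "tz": 0, "rx": 0, "ry": 0, "rz": 0, "gripper": 0.5},
    {"tx": 0, "ty": 0, "tz": 0, "rx": 0, "ry": 0, "rz": 0, "gripper": 0.5},
    {"tx": 0, "ty": 0, "tz": 0, "rx": 0, "ry": 0, "rz": 0, "gripper": 0.5},
    {"tx": 0, "ty": 0, "tz": 0, "rx": 0, "ry": 0, "rz": 0, "gripper": 0.5},
  ],
  squeeze=40,
)

```text
clock: 39.2
eef_pos: [563.7, 188.6, 178.4]
tcp_rot: [3.142, -0.0, -0.037]
contact_force: [0.8, -0.3, -0.2]
opening: 0.749
```

```bash
python3 - <<'E'
from hub import *
c,im,d=look('w22',[])
o=rolls(im,d,c,40,300); Y=o['yellow']
T=Y[Y[:,2]>92]; print('roll top x',np.percentile(T[:,0],[0.5,2,98,99.5]).round(1), 'n',len(T))
X=cloud(d,c); H=X[(abs(X[:,1]-186.7)<18)&(X[:,2]>68)&(X[:,2]<98)]
W=H[(H[:,2]>86)&(H[:,0]>646)&(H[:,0]<662)]
print('washer/rear x',np.percentile(W[:,0],[1,50,99]).round(1),len(W))
for a in range(604,626,2):
    q=H[(H[:,0]>=a)&(H[:,0]<a+2)]; 
    if len(q): print(a+1,len(q),'y',q[:,1].min().round(1),q[:,1].max().round(1),'zmax',q[:,2].max().round(1))
p=proj(c,[[628,186,75]])[0].astype(int); u,v=p; cr=im[max(0,v-60):v+60,u-80:u+80]
cv2.imwrite('pics/w22c.png',cv2.resize(cr,None,fx=5,fy=5,interpolation=cv2.INTER_CUBIC)[:600,:800,::-1])
ci,cd=r.grab_frame('scene'); rolls(ci,cd,cam('scene'),60,200)
E
```

```text
39.2 [563.7 188.6 178.4] [ 3.142 -0.    -0.037] [ 0.32  0.36  1.75 -0.    1.03  1.93]
yellow 2823 x [622.5 646.9] y [161.6 210.8] z [ 79.8 100.3] ridge y 186.1
green 829 x [610.1 633.3] y [47.7 54.3] z [122.8 143.9] ridge y 52.4
blue 120 x [634.5 647.4] y [39.3 48.8] z [119.3 132.6] ridge y 47.8
roll top x [622.3 622.8 646.4 646.9] n 2147
washer/rear x [646.1 652.4 655.4] 469
605 55 y 179.3 194.6 zmax 83.1
607 60 y 177.8 196.0 zmax 84.5
609 72 y 177.0 196.6 zmax 85.1
611 80 y 175.5 197.9 zmax 85.2
613 91 y 175.5 198.5 zmax 85.5
615 92 y 174.1 199.2 zmax 86.7
617 106 y 173.2 199.8 zmax 88.1
619 121 y 171.7 201.1 zmax 87.5
621 63 y 170.6 201.0 zmax 96.1
623 81 y 169.2 204.7 zmax 97.9
625 92 y 169.3 204.6 zmax 98.0
yellow 115 x [620.2 654.5] y [166.4 211.8] z [ 63.7 103.7] ridge y 186.9
green 225 x [601.7 944. ] y [  6.7 466.5] z [101.3 199. ] ridge y 439.0
blue 71 x [631.8 659.8] y [ 2.7 47.5] z [131.  164.3] ridge y 22.8
```

```bash
python3 - <<'E'
from hub import *
m=r.camera_model('wrist'); K,k,_,_=cam('wrist')
def C(pos,rot):
    T=np.eye(4); T[:3,:3]=Ro.from_euler('xyz',rot).as_matrix(); T[:3,3]=pos
    T=np.linalg.inv(T@np.array(m['hand_eye'])); return K,k,T[:3,:3],T[:3,3]
for n,p,ro in [('w16',[574.9,189.6,56],[-3.141,-.001,-.037]),('w19',[636.2,185.9,54.6],[3.141,.001,-.037]),('w21',[562.9,188.4,174.2],[3.141,.001,-.037]),('w22',[563.7,188.6,178.4],[3.142,0,-.037])]:
    c=C(p,ro); d=np.load(n+'_d.npy'); im=cv2.imread(f'pics/{n}.png'); print(n)
    v0=slice(None); u0=int(round(proj(c,[[650,185.4,94]])[0][0]))
    # column profile along hub centre line, x 640..662
    for v in range(384):
        z=np.median(d[v,u0-1:u0+2]); 
        if z<=0: continue
        X=world(c,u0,v,z)
        if 643<X[0]<660 and X[2]>70: print(v,X.round(1)[[0,2]],im[v,u0])
E
```

```text
w16
68 [659.7  81.5] [230 224 223]
69 [659.4  81.3] [230 224 223]
70 [659.1  81.4] [231 225 223]
71 [658.8  81.1] [230 223 223]
72 [658.5  81.2] [229 223 223]
73 [658.2  80.8] [229 222 223]
74 [657.9  81.6] [229 222 223]
75 [657.6  81.8] [229 223 223]
76 [657.2  82. ] [229 224 224]
77 [657.   81.1] [229 222 222]
78 [656.6  81.8] [228 222 222]
79 [656.3  81.9] [230 225 225]
80 [656.   81.4] [239 234 233]
81 [655.7  81.3] [201 190 191]
82 [655.   94.5] [51 52 50]
83 [654.7  94.3] [65 65 60]
84 [654.4  94.8] [68 67 65]
85 [654.1  94.1] [71 69 70]
86 [653.8  94.9] [71 67 67]
87 [653.5  95. ] [71 70 68]
88 [653.2  95.5] [68 65 62]
89 [653.  95.] [66 67 65]
90 [652.7  94.2] [68 65 64]
91 [652.4  94.9] [65 62 61]
92 [652.2  85. ] [59 58 58]
93 [651.9  86. ] [62 61 60]
94 [651.6  86.2] [66 65 64]
95 [651.3  86.4] [62 63 61]
96 [651.   86.7] [62 62 61]
97 [650.7  86.2] [81 79 78]
98 [650.4  86.9] [78 76 73]
99 [650.   86.4] [75 70 69]
100 [649.7  86.1] [77 73 74]
101 [649.5  93.5] [175 168 160]
102 [649.3  93.4] [229 221 212]
103 [649.   94.3] [213 206 196]
104 [648.7  93.7] [206 198 188]
105
[... 3979 characters left out ...]
.3] [230 225 224]
67 [657.8  81.7] [230 225 224]
68 [657.2  81.7] [233 228 227]
69 [656.6  81.5] [250 243 242]
70 [655.2  93.9] [105 103 106]
71 [654.5  94.9] [61 69 71]
72 [653.9  94.8] [66 73 76]
73 [653.3  95. ] [69 76 78]
74 [652.7  94.5] [67 75 79]
75 [652.2  92.4] [58 68 73]
76 [652.   85.7] [60 72 74]
77 [651.3  86. ] [60 69 72]
78 [650.7  85.9] [73 78 82]
79 [650.1  86.6] [109 111 108]
80 [649.2  92.9] [240 233 222]
81 [648.5  94. ] [198 192 182]
82 [648.2  85.8] [51 58 60]
83 [647.6  85.9] [63 57 60]
84 [646.6  99.2] [  1 197 239]
85 [646.   99.3] [  8 234 249]
86 [645.4  99.3] [ 10 230 241]
87 [644.8  99.3] [ 10 230 239]
88 [644.2  99.8] [ 10 229 239]
89 [643.6  99.8] [ 10 230 240]
```

Springs are fully out, but the roll rests 1.3 mm off the washer (rear 646.9 vs 648.3). The washer flung it forward each time I released under load. I'll regrip, press, back off to zero force and only then open.

move_arm(
  increments=[
    {"tx": 3.5, "ty": 0, "tz": 0, "rx": 0, "ry": 0, "rz": 0, "gripper": 0.6},
    {"tx": 3.5, "ty": 0.05, "tz": 0, "rx": 0, "ry": 0, "rz": 0, "gripper": 0.6},
    {"tx": 0, "ty": 0, "tz": 0, "rx": 0, "ry": 0, "rz": 0, "gripper": 0.6},
    {"tx": 0, "ty": 0, "tz": 0, "rx": 0, "ry": 0, "rz": 0, "gripper": 0.6},
    {"tx": 0, "ty": 0, "tz": 4, "rx": 0, "ry": 0, "rz": 0, "gripper": 0.6},
    {"tx": 0, "ty": 0, "tz": 4, "rx": 0, "ry": 0, "rz": 0, "gripper": 0.6},
    {"tx": 0, "ty": 0, "tz": 3.6, "rx": 0, "ry": 0, "rz": 0, "gripper": 0.6},
    {"tx": 0, "ty": 0, "tz": 0, "rx": 0, "ry": 0, "rz": 0, "gripper": 0.6},
    {"tx": 0, "ty": 0, "tz": 0, "rx": 0, "ry": 0, "rz": 0, "gripper": 0.6},
    {"tx": 0, "ty": 0, "tz": 0, "rx": 0, "ry": 0, "rz": 0, "gripper": 0.6},
  ],
  squeeze=30,
)

```text
clock: 40.3
eef_pos: [633.9, 186.1, 65.0]
tcp_rot: [-3.141, -0.003, -0.036]
contact_force: [0.5, 0.2, 0.4]
opening: 0.805
```

move_arm(
  increments=[
    {"tx": 0, "ty": 0, "tz": 0, "rx": 0, "ry": 0, "rz": 0, "gripper": -1},
    {"tx": 0, "ty": 0, "tz": 0, "rx": 0, "ry": 0, "rz": 0, "gripper": -1},
    {"tx": 0, "ty": 0, "tz": 0, "rx": 0, "ry": 0, "rz": 0, "gripper": -1},
    {"tx": 0, "ty": 0, "tz": 0, "rx": 0, "ry": 0, "rz": 0, "gripper": -1},
  ],
  squeeze=30,
)

```text
clock: 40.7
eef_pos: [634.1, 185.9, 65.2]
tcp_rot: [-3.141, -0.003, -0.037]
contact_force: [-1.3, -1.1, 7.0]
opening: 0.601
```

move_arm(
  increments=[
    {"tx": 0, "ty": 0, "tz": -0.1, "rx": 0, "ry": 0, "rz": 0, "gripper": -1},
    {"tx": 0, "ty": 0, "tz": -0.06, "rx": 0, "ry": 0, "rz": 0, "gripper": -1},
    {"tx": 0.1, "ty": 0, "tz": 0, "rx": 0, "ry": 0, "rz": 0, "gripper": -1},
    {"tx": 0.1, "ty": 0, "tz": 0, "rx": 0, "ry": 0, "rz": 0, "gripper": -1},
    {"tx": 0, "ty": 0, "tz": 0, "rx": 0, "ry": 0, "rz": 0, "gripper": -1},
    {"tx": 0, "ty": 0, "tz": 0, "rx": 0, "ry": 0, "rz": 0, "gripper": -1},
  ],
  squeeze=30,
)

```text
clock: 41.3
eef_pos: [634.4, 185.8, 65.2]
tcp_rot: [-3.141, 0.001, -0.037]
contact_force: [-3.0, 1.3, 7.8]
opening: 0.6
```

move_arm(
  increments=[
    {"tx": 0.1, "ty": 0, "tz": 0, "rx": 0, "ry": 0, "rz": 0, "gripper": -1},
    {"tx": 0, "ty": 0, "tz": 0, "rx": 0, "ry": 0, "rz": 0, "gripper": -1},
    {"tx": 0, "ty": 0, "tz": 0, "rx": 0, "ry": 0, "rz": 0, "gripper": -1},
  ],
  squeeze=30,
)

```text
clock: 41.6
eef_pos: [635.2, 185.8, 65.1]
tcp_rot: [-3.141, 0.001, -0.037]
contact_force: [-4.6, 0.8, 8.5]
opening: 0.599
```

move_arm(
  increments=[
    {"tx": 0, "ty": 0, "tz": -0.1, "rx": 0, "ry": 0, "rz": 0, "gripper": -1},
    {"tx": 0, "ty": 0, "tz": -0.1, "rx": 0, "ry": 0, "rz": 0, "gripper": -1},
    {"tx": 0, "ty": 0, "tz": 0, "rx": 0, "ry": 0, "rz": 0, "gripper": -1},
    {"tx": 0, "ty": 0, "tz": 0, "rx": 0, "ry": 0, "rz": 0, "gripper": -1},
  ],
  squeeze=30,
)

```text
clock: 42.0
eef_pos: [635.5, 185.4, 66.1]
tcp_rot: [3.141, 0.001, -0.037]
contact_force: [-2.2, 0.8, -0.2]
opening: 0.601
```

```bash
cat > cp.py <<'E'
from hub import *
def gap(n):
    c,im,d=look(n,[]); u0=int(round(proj(c,[[650,185.4,94]])[0][0])); hsv=cv2.cvtColor(im,cv2.COLOR_RGB2HSV); W=[];Y=[]
    for u in range(u0-3,u0+4):
        for v in range(384):
            if d[v,u]<=0: continue
            X=world(c,u,v,d[v,u])
            if 640<X[0]<652 and X[2]>90 and X[2]<106:
                (Y if 20<=hsv[v,u,0]<=35 and hsv[v,u,1]>130 else W).append(X)
    W=np.array(W);Y=np.array(Y)
    if len(Y): print('roll rear',np.percentile(Y[:,0],[50,95,99]).round(2))
    if len(W): print('washer front min',np.percentile(W[:,0],[1,5,50]).round(2),'n',len(W))
E
python3 -c "
from cp import *
gap('w23'); print(r.sense()['contact_force'])"
```

```text
42.0 [635.5 185.4  66.1] [ 3.141e+00  1.000e-03 -3.700e-02] [0.28 0.59 1.66 0.   0.89 1.89]
roll rear [646.57 648.8  648.99]
washer front min [648.43 649.04 649.96] n 47
[-2.22949603  0.66277731  0.33348237]
```

move_arm(
  increments=[
    {"tx": -0.04, "ty": 0, "tz": 0, "rx": 0, "ry": 0, "rz": 0, "gripper": -1},
    {"tx": 0, "ty": 0, "tz": 0, "rx": 0, "ry": 0, "rz": 0, "gripper": -1},
    {"tx": 0, "ty": 0, "tz": 0, "rx": 0, "ry": 0, "rz": 0, "gripper": -1},
  ],
  squeeze=20,
)

```text
clock: 42.35
eef_pos: [635.4, 185.4, 66.3]
tcp_rot: [3.141, 0.0, -0.037]
contact_force: [-1.2, -1.1, -0.7]
opening: 0.598
```

move_arm(
  increments=[
    {"tx": 0, "ty": 0, "tz": 0, "rx": 0, "ry": 0, "rz": 0, "gripper": 0.3},
    {"tx": 0, "ty": 0, "tz": 0, "rx": 0, "ry": 0, "rz": 0, "gripper": 0.35},
    {"tx": 0, "ty": 0, "tz": 0, "rx": 0, "ry": 0, "rz": 0, "gripper": 0.5},
    {"tx": 0, "ty": 0, "tz": 0, "rx": 0, "ry": 0, "rz": 0, "gripper": 0.5},
  ],
  squeeze=20,
)

```text
clock: 42.75
eef_pos: [635.6, 185.6, 66.6]
tcp_rot: [-3.141, -0.0, -0.037]
contact_force: [-0.4, -0.5, 0.2]
opening: 0.753
```

```bash
python3 -c "
from cp import *
gap('w24'); print(r.sense()['contact_force'])"
```

```text
42.75 [635.6 185.6  66.6] [-3.141 -0.    -0.037] [ 0.28  0.59  1.66 -0.    0.89  1.89]
roll rear [645.79 648.   648.16]
washer front min [648.18 648.35 649.56] n 54
[0.7633146  0.75597653 0.39598598]
```

move_arm(
  increments=[
    {"tx": 0, "ty": 0, "tz": -1, "rx": 0, "ry": 0, "rz": 0, "gripper": 0.5},
    {"tx": 0, "ty": 0, "tz": -3, "rx": 0, "ry": 0, "rz": 0, "gripper": 0.5},
    {"tx": 0, "ty": 0, "tz": -4, "rx": 0, "ry": 0, "rz": 0, "gripper": 0.5},
    {"tx": -1, "ty": 0, "tz": -4, "rx": 0, "ry": 0, "rz": 0, "gripper": 0.5},
    {"tx": -3, "ty": 0, "tz": 0, "rx": 0, "ry": 0, "rz": 0, "gripper": 0.5},
    {"tx": -3, "ty": 0, "tz": 0, "rx": 0, "ry": 0, "rz": 0, "gripper": 0.5},
    {"tx": 0, "ty": 0, "tz": 0, "rx": 0, "ry": 0, "rz": 0, "gripper": 0.5},
    {"tx": 0, "ty": 0, "tz": 0, "rx": 0, "ry": 0, "rz": 0, "gripper": 0.5},
    {"tx": 0, "ty": 0, "tz": 0, "rx": 0, "ry": 0, "rz": 0, "gripper": 0.5},
  ],
  squeeze=30,
)

```text
clock: 43.7
eef_pos: [566.5, 188.2, 187.0]
tcp_rot: [-3.141, -0.001, -0.037]
contact_force: [-0.1, -0.2, 0.8]
opening: 0.752
```

```bash
python3 - <<'E'
from cp import *
gap('w25'); c=cam('wrist'); d=np.load('w25_d.npy')
X=cloud(d,c); H=X[(abs(X[:,1]-186.7)<18)&(X[:,2]>68)&(X[:,2]<90)]
for a in range(610,628,2):
    q=H[(H[:,0]>=a)&(H[:,0]<a+2)]
    if len(q): print(a+1,'y',q[:,1].min().round(1),q[:,1].max().round(1))
im=cv2.imread('pics/w25.png')[:,:,::-1].copy(); Y=rolls(im,d,c,40,300)['yellow']; T=Y[Y[:,2]>92]; print('roll top x',np.percentile(T[:,0],[.5,2,98,99.5]).round(1))
E
```

```text
43.7 [566.5 188.2 187. ] [-3.141e+00 -1.000e-03 -3.700e-02] [ 0.32  0.35  1.74 -0.    1.05  1.93]
roll rear [643.83 647.26 647.34]
washer front min [648.56 648.59 648.95] n 14
611 y 176.2 197.2
613 y 174.7 198.6
615 y 173.9 199.3
617 y 173.1 200.0
619 y 171.5 201.3
621 y 172.3 201.3
yellow 2597 x [623.2 647.5] y [160.9 209.9] z [ 79.8 100.2] ridge y 185.4
green 1305 x [609.8 633.5] y [47.5 53.6] z [122.6 149.4] ridge y 50.0
blue 614 x [633.8 659.3] y [36.1 48.7] z [122.3 141.4] ridge y 47.5
roll top x [622.9 623.6 647.  647.6]
```

```bash
python3 -c "
from rig import r
print(r.sense()['clock'],r.sense()['contact_force'].round(1)); print(r.sign_off())"
```

```text
43.75 [0.5 0.7 0.1]
the job is handed in; nothing more can be done
None
```

The job is done and handed in at 43.75 s. Blue and green hang on the short hook, and the yellow roll is on the hub with both springs out in front of it.

- **Short hook:** blue hangs with its rear at the collar, within about 0.5 mm. Green is just in front of it, from 27 to 51 mm out, well behind the tip (the upturned end is at 58 mm). This was measured after each release. The last frames still showed both on the hook.
- **Yellow roll:** I pushed it on until the washer was felt, with a peak push of about 10 N. Both springs matched their unloaded profile in front of the roll, about 29–30 mm across.
- **Second and third push:** after the first two releases the roll sat about 1.3 mm off the washer, probably pushed forward by it. I regripped twice and let go the last time at close to zero force. The peak downward load on the hub while regripping was about 12 N.
- **Checks that disagreed:** right after the final release the roll's rear read 0.1–0.3 mm from the washer. From the retreated view it read about 1 mm, with roughly 0.6 mm per pixel there. The front face was within 0.5 mm of where it should be. I took that as home, but did not confirm actual contact.
- **Force readings:** the 8 N spring snap never showed, since I only read forces at the end of each move.
- **Other checks:** the gripper touched nothing at the end. I did not measure the bench items again.

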